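# Put a press mould behind the spring gate and hang up its rib

### The arm

A 7-joint arm with a two-finger parallel gripper is mounted at the origin on the work surface. World frame = base frame: x ahead of the robot, y to its left, z up, the work surface at z = 0. Lengths are in m, angles in degrees, forces in N, time in s.
With the tool pointing down it reaches from about 0.425 to 0.875 m from the base axis. Payload 4.7 kg.
Tool frame: the origin (TCP) lies at the very end of the fingers, on their centre line; the grasp point (between the pads) lies 19 mm behind it; z points along the fingers, y is the direction in which the jaws open and shut (so a half turn about z gives the same grasp; the last joint's range is limited). The gripper opens to 87 mm and grips with 3 to 60 N. Pads are 19 mm wide; open, the fingers measure 117 mm over their backs; the gripper's body (75 mm by 190 mm) begins 51 mm behind the grasp point.
Start: joints at [-76.083, 18.392, -4.016, 83.108, 1.295, 78.541, -3.26], TCP at [0.147, 0.633, 0.223] pointing down, gripper open.
Joint ranges: [-163.93, 163.93], [-17.29, 119.83], [-79.2, 71.16], [3.27, 140.29], [-89.18, 269.18], [5.43, 117.66], [-154.24, 154.24]. Speed limits (degrees/s): [147.25, 147.25, 180, 180, 180, 180, 180].

### API

Orientations are given as [roll, pitch, yaw] about the fixed x, y, z axes, in that order (R = Rz(yaw) Ry(pitch) Rx(roll)).
In Python, from cell import sensors, imaging, ticket gives the robot as it stands.
- The arm moves only by the tool carry_out, never from a script. Its argument "plan" is a list of rows, each an object of numbers: "fingers": the closure, from -1 (fully open) to 1 (shut); "dx", "dy", "dz": the shift along the tool's x, y, z normalised to -1 to 1, where 1 is 0.03 m; "rx", "ry", "rz": the turn, a rotation vector about the tool's x, y, z normalised to -1 to 1, where 1 is 10 degrees. A call has 1 to 12 rows; each row shifts and turns the commanded pose from where the row before left it, along the tool's axes as they then stand; what a row does not reach is not made up. A row lasts 1/8 s, in which the tool goes at most 62.5 mm and 10.7 degrees, less where a joint would pass 70% of its speed; a pose out of reach is approached as far as the arm can. A call with a number of a shift or a turn outside -1 to 1 is refused whole. A call with a gripper value outside its range is refused whole. The fingers move at their own pace and stop on an object; "force" is the grip in N (left out, the last holds). Time passes only in rows, so rows that do not move let the fingers close. It gives the time, the measured TCP pose, the force and the opening at its end, in the units of the state.
- sensors.get_obs(): the state, without advancing time (a new reading comes with each control period).
- imaging.read_camera(name): name is "scene" or "top"; returns a dict with "color" (400x640x3 uint8, red, green, blue), "mtx" (3x3 intrinsics, pixels), "extrinsics" (4x4, takes a point from world to camera coordinates). Camera axes: x right, y down, z forward; pixel columns grow to the right and rows downward; lengths in m; the calibration is good to about 2 mm. A picture is of the moment at which its call begins. There is no depth.
- ticket.sign_off(): hands the job in, once; it reports no verdict.
The state is a dict: "time_s": time; "qpos": joint angles; "joint_velocities": joint speeds; "effort": joint torques, N m; "tool_pos": TCP position; "tool_rot": TCP orientation; "force": force on the tool from outside, world axes, zero at the start; "wrist_torque": the same for the moment, N m; "grip_width": finger opening in m.
Only numpy, scipy, OpenCV 4.12 (cv2) and the standard library are available. Lean on these libraries where they do the work, as an engineer would, in place of code of your own. Each camera call takes 0.05 s, during which the arm holds its last target.

### The job

Put the white plaster press mould and its wooden rib away at the drying bay: push the mould along the table, without lifting it, through the bay's red spring gate until it sits fully home against the back stop, holding the gate open until the mould is past it so that the gate then springs fully shut behind it. Then lift the rib out of its slotted stand and hang it by its hole on the bay's brass peg, let go of everything, and leave the other things on the table alone.

Things in the scene. Friction and masses are not known exactly. Their poses are not given: they have to be found in the camera images.
- bay: drying bay: fixed three-sided plywood fence, no floor or roof, walls 45 mm high, 12 mm thick. Origin: on the table, centre of the mouth; x points inwards to the back stop (roughly world +y), y to the gate's hinge side. Clear inside y -53 to +53 mm, but to +69 mm for x under 105 mm (recess for the open gate). Guide boards flare out before the mouth to x = -55 mm, there 170 mm apart
- bay_stop (a point): on the table at the middle of the back stop's inner face, bay x = 205 mm (the mould's origin is at bay x = 150 mm when it is home)
- gate (a joint): red spring gate across the mouth. 0 rad = shut, straight across; grows to 1.52 as its free end swings inwards into the recess; cannot swing outwards. The mould's front pushes it open; its spring shuts it again (0.13 N m at 0, 0.27 N m fully open) once the mould's rear is some 93 mm inside the mouth and whatever pushes is withdrawn, for example straight up
- gate_hinge (a point): top of the gate's upright hinge pin, 12 mm thick, at bay x = 6, y = 61 mm, 52 mm high
- gate_tip (a point): upper corner of the gate's free end, 40 mm above the table; the leaf is 86 mm long from the hinge pin's axis, 7 mm thick, from 4 to 40 mm above the table
- mould: press mould: solid plaster block 110 mm long (x), 92 mm wide (y), 40 mm high, round brown-rimmed pattern on top; about 0.55 kg, loose on the table before the bay's mouth, a little turned and off to a side; too wide to grasp. Origin: centre of its underside; x roughly along the bay's x at the start. Either end may lead
- rib: the wooden rib, an upright flat tool 170 mm high (z), 60 mm wide (y), 8 mm thick (x), rounded at the top, about 60 g, standing in the slot of its stand. Origin: centre of its foot. Its hole runs through along x
- rib_hole (a point): centre of the rib's hole, 28 mm in diameter, 105 mm above its foot and 65 mm below its top
- stand: the rib's fixed dark wooden stand, 50 x 100 mm (x, y), 48 mm high. Origin: centre of its underside; its slot (12 mm wide, 64 mm long along y, floor 8 mm above the table) holds the rib's foot, rib and stand axes alike
- peg (a point): middle of the level brass peg, 135 mm above the table, at bay x = 256 mm. Its frame's x = the bay's x, along the peg away from the bay. 12 mm thick, from its post (30 mm wide, 14 mm thick, 148 mm high) at x = -25 mm to its tip, a 16 mm ball at x = 27 mm, 3 mm above the axis. A hung rib is square to the peg, its hole's centre 8 mm below the axis
- bowl: bystander: blue bowl, 110 mm across, 50 mm high, origin under its centre
- can: bystander: yellow can, 66 mm across, 120 mm high, origin under its centre
- jar: bystander: green glaze jar, 68 mm across, 85 mm high, origin under its centre
- brush: bystander: brush, 180 mm long, lying along its x
- spatula: bystander: spatula, 200 mm long, lying along its x
- pin: bystander: wooden rolling pin without handles, 38 mm thick, 200 mm long, lying along its x
- mug: bystander: terracotta mug, 76 mm across, 90 mm high, origin under its centre
There are look-alikes about, which are no part of the job. Leave any pink look-alike of the mould alone.

How it is judged (in metres and radians):
On the way, in this order (a step that is already met when the one before it is completed fails the run):
1. the mould, on the table, holds the gate open on its way into the bay (x of mould in the frame of bay between -0.01 and 0.11 m and value of joint gate above 0.6 rad), for 0.1 s.
2. the mould is home against the back stop and the gate has sprung shut behind it (x of mould in the frame of bay between 0.142 and 0.156 m and y of mould in the frame of bay between -0.012 and 0.012 m and angle between the x axis of mould and the x axis of bay, either way round below 0.15 rad and angle between mould's own z axis and vertical below 0.05 rad and height (world z) of mould below 0.006 m and value of joint gate below 0.08 rad), for 0.2 s.
3. the rib hangs by its hole on the peg (x of rib_hole in the frame of peg between -0.026 and 0.027 m and y of rib_hole in the frame of peg between -0.013 and 0.013 m and z of rib_hole in the frame of peg between -0.013 and 0 m and angle between rib's own z axis and vertical below 0.35 rad and angle between the x axis of rib and the x axis of bay, either way round below 0.5 rad), for 0.2 s.
At the end, for the whole second after the job is handed in: Mould flat in bay, within 8 mm of the back stop, within 0.15 rad of square and 12 mm of the middle line; gate under 0.08 rad; rib at rest on the peg, hole centre 0 to 13 mm below its axis, within 13 mm sideways, between post and tip, within 0.35 rad of upright, 0.5 of square to it (all of step 2 and all of step 3 and linear speed of mould below 0.01 m/s and linear speed of rib below 0.03 m/s); the robot touches nothing.
It fails at once if the mould is lifted off the table (height (world z) of mould above 0.02 m).
It fails at once if a bystander is moved by more than 30 mm (distance of any of bowl, can, jar, brush, spatula, pin, mug from where it was at the start of the episode above 0.03 m).
It also fails if it takes over 72 s, if anything falls off the work surface, if the arm or the gripper's body presses on something with over 40 N, if the wrist force passes 120 N, or if a joint passes its speed limit or range.

## Working session

There is one attempt and no reset: what is moved stays moved. The work goes in short steps, Python scripts to look and compute and a tool call to move; the robot and the scene stay as the last step left them, time stands still between calls to the robot, and variables do not carry over. Pictures are saved under pics/ and viewed, and the job is handed in when it is done.

Besides the shell and the picture viewer there is one more tool, called after "Call:" by a JSON object that holds its "method" and its "body". carry_out: Moves the arm, as the interface text tells. Scaled input: -1 to 1 covers 0.03 m each way for a shift and 10 degrees each way for a turn. Its arguments: {"type":"object","properties":{"plan":{"type":"array"},"force":{"type":"number"}},"required":["plan"]}

```bash
mkdir -p pics; ls
cat > h.py <<'E'
from cell import sensors, imaging, ticket
import numpy as np, cv2, json
def snap(tag):
    out={}
    for n in ("scene","top"):
        r=imaging.read_camera(n); out[n]=r
        cv2.imwrite(f"pics/{tag}_{n}.png",r["color"][:,:,::-1])
        np.savez(f"pics/{tag}_{n}.npz",**r)
    return out
def load(tag,n): return dict(np.load(f"pics/{tag}_{n}.npz"))
def proj(r,p):
    p=np.atleast_2d(np.array(p,float)); E=r["extrinsics"]
    c=p@E[:3,:3].T+E[:3,3]; u=c@r["mtx"].T
    return u[:,:2]/u[:,2:]
def ray(r,uv):
    E=r["extrinsics"]; R=E[:3,:3]; o=-R.T@E[:3,3]
    d=R.T@np.linalg.solve(r["mtx"],[uv[0],uv[1],1.]); return o,d/np.linalg.norm(d)
def atz(r,uv,z):
    o,d=ray(r,uv); return o+d*(z-o[2])/d[2]
def tri(rs,uvs):
    A=np.zeros((3,3));b=np.zeros(3);L=[]
    for r,uv in zip(rs,uvs):
        o,d=ray(r,uv); P=np.eye(3)-np.outer(d,d); A+=P;b+=P@o; L.append((P,o))
    x=np.linalg.solve(A,b); return x,[np.linalg.norm(P@(x-o)) for P,o in L]
E
python3 - <<'E'
from h import *
o=snap("a")
for n in o: print(n,o[n]["mtx"],o[n]["extrinsics"])
print(sensors.get_obs())
E
```

```text
pics
scene [[422.54187366   0.         312.51030716]
 [  0.         422.54187366 203.05663262]
 [  0.           0.           1.        ]] [[ 7.03422538e-01  7.10771893e-01  2.19945447e-04 -3.76930449e-01]
 [ 5.93738406e-01 -5.87429005e-01 -5.49910783e-01 -2.44313080e-01]
 [-3.90731926e-01  3.86950229e-01 -8.35223372e-01  1.59725164e+00]
 [ 0.00000000e+00  0.00000000e+00  0.00000000e+00  1.00000000e+00]]
top [[417.3719464    0.         327.45921922]
 [  0.         417.3719464  199.54900208]
 [  0.           0.           1.        ]] [[-2.29204309e-02 -9.99727766e-01  4.36441436e-03 -1.12162362e-03]
 [-9.89231757e-01  2.20481452e-02 -1.44687283e-01  5.41788604e-01]
 [ 1.44551667e-01 -7.63371216e-03 -9.89467807e-01  1.28616506e+00]
 [ 0.00000000e+00  0.00000000e+00  0.00000000e+00  1.00000000e+00]]
{'time_s': 0.1, 'qpos': array([-76.08326704,  18.43480729,  -4.016366  ,  83.16959541,
         1.2955763 ,  78.53969663,  -3.25998638]), 'joint_velocities': array([-0.05212107, -0.07951753, -0.02778819, -0.16434519,  0.03714602,
        0.09147281,  0.0551402 ]), 'effort': array([-6.57928649e-04, -4.92569053e+01, -4.05933447e-01, -3.13399208e+01,
       -6.41677575e-02,  3.94299324e-02,  5.96572954e-05]), 'tool_pos': array([0.14735035, 0.6325628 , 0.2215563 ]), 'tool_rot': array([-1.79901169e+02,  5.78348151e-03,  1.66893824e+02]), 'force': array([-1.09425236,  1.15352879,  0.15740191]), 'wrist_torque': array([-0.0100616 , -0.00888466, -0.00340695]), 'grip_width': 0.08693183679141776}
```

View pics/a_scene.png

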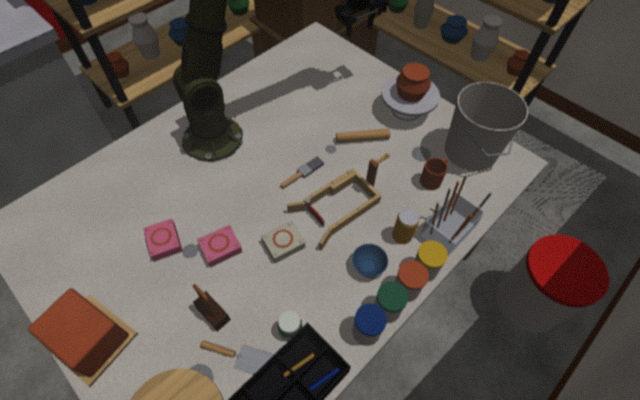

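View pics/a_top.png

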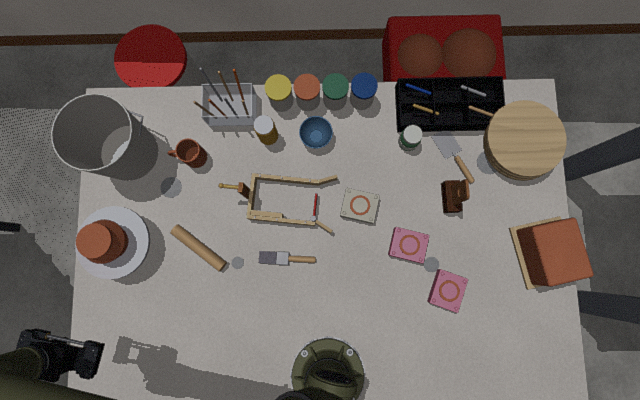

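The scene view shows the white mould at (283,239), the red gate at (313,212), the bay running to the peg post at (375,170), and the rib in its stand at (208,305). In the top view the mould is at (360,205), the bay spans x 248–335, the peg is at (235,187) and the stand at (455,195). I'll zoom in.

Run:
```python
from h import *
def crop(tag,n,x0,y0,x1,y1,s,name):
    c=load(tag,n)["color"][y0:y1,x0:x1,::-1]
    c=cv2.resize(c,None,fx=s,fy=s,interpolation=cv2.INTER_CUBIC)
    c=cv2.convertScaleAbs(c,alpha=1.6,beta=10)
    for x in range((x0+9)//10*10,x1,10):
        cv2.putText(c,str(x),(int((x-x0)*s),10),0,.33,(255,255,0),1); cv2.line(c,(int((x-x0+.5)*s),12),(int((x-x0+.5)*s),18),(255,255,0),1)
    for y in range((y0+9)//10*10,y1,10):
        cv2.putText(c,str(y),(0,int((y-y0+.5)*s)+4),0,.33,(255,255,0),1); cv2.line(c,(24,int((y-y0+.5)*s)),(30,int((y-y0+.5)*s)),(255,255,0),1)
    cv2.imwrite(f"pics/{name}.png",c)
crop("a","top",215,165,385,240,4.7,"c1")
crop("a","scene",255,145,395,255,5.4,"c2")
crop("a","top",430,165,490,215,10,"c3")
crop("a","scene",180,275,240,335,9,"c4")
```

```text
(no output)
```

View pics/c1.png

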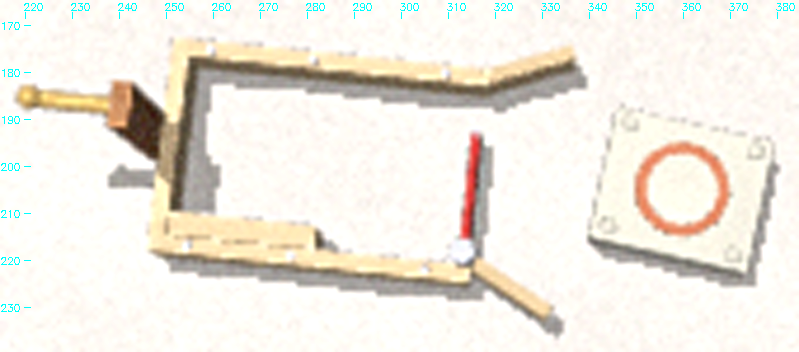

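View pics/c2.png

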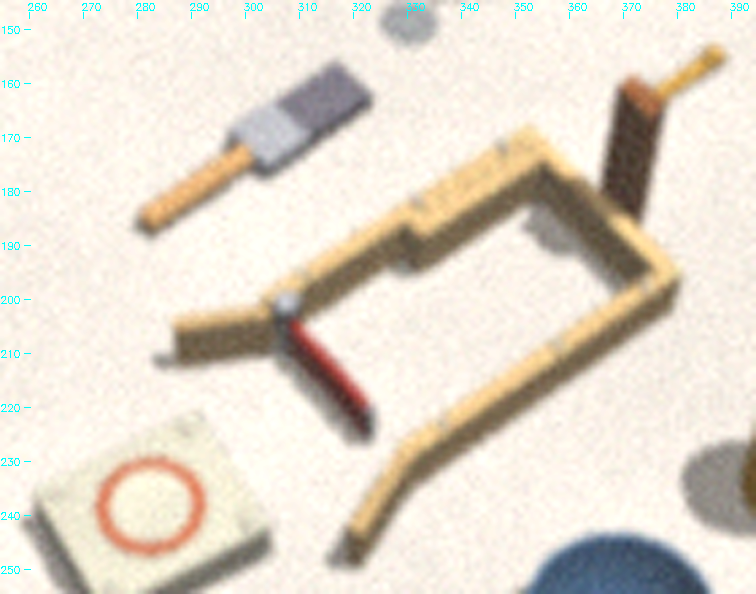

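View pics/c3.png

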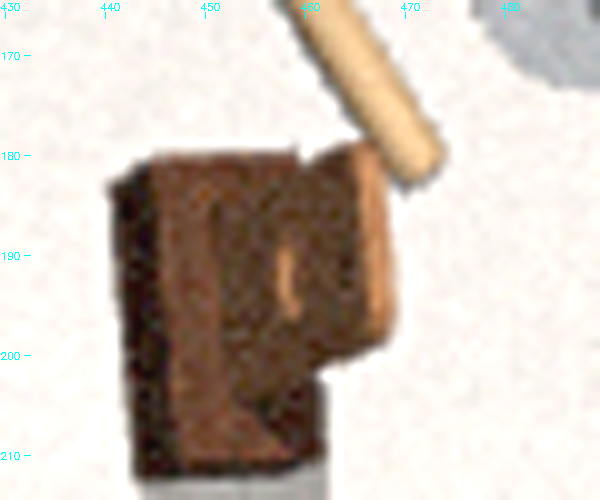

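View pics/c4.png

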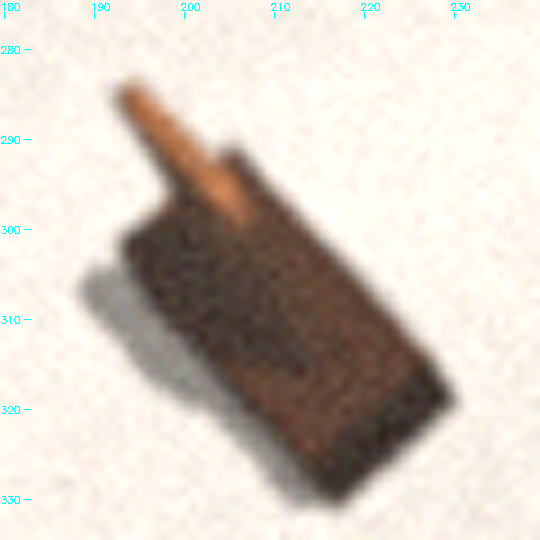

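```bash
cat > fit1.py <<'E'
from h import *
from scipy.optimize import least_squares
T=load("a","top");S=load("a","scene")
def c1(x,y): return (215+x/4.7-.5,165+y/4.7-.5)
def c2(x,y): return (255+x/5.4-.5,145+y/5.4-.5)
def c3(x,y): return (430+x/10-.5,165+y/10-.5)
def c4(x,y): return (180+x/9-.5,275+y/9-.5)
def pose(p,L):
    L=np.atleast_2d(np.array(L,float)); c,s=np.cos(p[2]),np.sin(p[2])
    return np.c_[p[0]+c*L[:,0]-s*L[:,1],p[1]+s*L[:,0]+c*L[:,1],L[:,2]]
def fit(obs,p0):
    f=lambda p: np.concatenate([(proj(r,pose(p,l))-uv).ravel() for r,l,uv in obs])
    s=least_squares(f,p0,loss="soft_l1"); return s.x,f(s.x).reshape(-1,2)
m=.001
H=np.array([6,61,52])*m;G=np.array([6,-25,40])*m;B=np.array([283,0,138])*m
bm=np.array([205,-53,45])*m;bo=np.array([217,-65,45])*m;bp=np.array([205,53,45])*m;st=np.array([105,53,45])*m
obs=[(T,H,c1(461,249)),(T,G,c1(476,134)),(T,B,c1(28,96)),(T,bm,c1(190,58)),(T,bo,c1(172,38)),(T,bp,c1(170,210)),(T,st,c1(321,228)),
(S,H,c2(287,298)),(S,G,c2(368,404)),(S,B,c2(717,54)),(S,st,c2(415,235)),(S,bm,c2(645,284)),(S,bo,c2(680,268)),(S,bp,c2(545,163))]
if __name__=="__main__":
    for nm,a,b in [("hinge",0,7),("tip",1,8),("ball",2,9)]:
        print(nm,tri([T,S],[obs[a][2],obs[b][2]]))
    bay,r=fit(obs,[.45,.1,1.57]); print("bay",bay,np.degrees(bay[2]));print(r.round(1).tolist())
    L=lambda x,y:np.array([x,y,40])*m
    # top-view corners: which is which: image right = -y world
    mo=[(T,L(55,-46),c1(620,105)),(T,L(-55,-46),c1(777,145)),(T,L(-55,46),c1(745,272)),(T,L(55,46),c1(590,237)),(T,L(0,0),c1(683,188)),
        (S,L(-55,46),c2(33,497)),(S,L(55,46),c2(193,418)),(S,L(55,-46),c2(270,533)),(S,L(0,0),c2(151,506))]
    mo_,r=fit(mo,[.45,-.1,1.57]); print("mould",mo_,np.degrees(mo_[2]));print(r.round(1).tolist())
    print("ring",tri([T,S],[c1(683,188),c2(151,506)]))
    d=mo_[:2]-bay[:2];c,s=np.cos(bay[2]),np.sin(bay[2]);print("mould in bay",c*d[0]+s*d[1],-s*d[0]+c*d[1],np.degrees(mo_[2]-bay[2]))
    L=lambda x,y,z:np.array([x,y,z])*m
    # stand axes: x ~ world y?, long y ~ world x : yaw ~ 90 -> x=+worldy, y=-worldx
    so=[(T,L(25,-50,48),c3(158,152)),(T,L(25,50,48),c3(178,468)),(T,L(-25,50,48),c3(325,457)),
        (S,L(25,-50,48),c4(235,147)),(S,L(-25,-50,48),c4(125,240)),(S,L(25,50,48),c4(440,370)),(S,L(-25,50,48),c4(325,460)),(S,L(25,50,0),c4(455,400)),(S,L(-25,50,0),c4(335,500))]
    sd,r=fit(so,[.47,-.35,1.57]); print("stand",sd,np.degrees(sd[2]));print(r.round(1).tolist())
    np.savez("poses.npz",bay=bay,mould=mo_,stand=sd)
E
python3 fit1.py
```

```text
hinge (array([0.48228261, 0.03297227, 0.06157592]), [np.float64(0.0015554055001444813), np.float64(0.0015554055001443723)])
tip (array([0.56169343, 0.02201909, 0.04476359]), [np.float64(0.0014977328487762852), np.float64(0.0014977328487761718)])
ball (array([0.57669449, 0.30036435, 0.14352117]), [np.float64(0.00014227418333855784), np.float64(0.00014227418333837013)])
bay [0.53759535 0.0196728  1.43212554] 82.0547490100802
[[0.2, 2.0], [0.4, 0.1], [0.6, 0.4], [0.2, 0.2], [0.8, 0.3], [-0.3, 0.7], [-0.9, 0.5], [-0.2, 0.6], [0.8, 0.9], [-0.3, 1.2], [1.4, 0.3], [2.2, -2.6], [0.9, 1.0], [0.2, -0.6]]
mould [ 0.52243415 -0.11686698  1.31515407] 75.35277776104294
[[0.2, 0.1], [0.5, -0.5], [1.1, 0.5], [0.0, -0.1], [0.4, 0.3], [-0.3, -0.8], [1.0, -1.3], [0.9, -0.5], [0.3, 1.0]]
ring (array([ 0.52206206, -0.11597808,  0.04533244]), [np.float64(0.0010758826943537143), np.float64(0.0010758826943537685)])
mould in bay -0.13732475916817133 -0.0038577871131592507 -6.701971249037264
stand [ 0.55150754 -0.41351651  1.53818491] 88.13150369154229
[[0.1, -2.0], [-1.0, -2.4], [0.2, -1.2], [23.7, 26.3], [21.1, 28.2], [-20.0, -23.7], [-21.9, -22.2], [-18.4, -20.9], [-19.1, -20.9]]
```

```bash
python3 - <<'E'
s=open('fit1.py').read()
a=s.index("(S,L(25,-50,48),c4(235"); b=s.index("]\n",a)
seg=s[a:b].replace("-50","@").replace("50","-50").replace("@","50")
open('fit1.py','w').write(s[:a]+seg+s[b:])
E
python3 fit1.py | tail -2
cat > ov.py <<'E'
from fit1 import *
import sys
def box(x0,x1,y0,y1,z0,z1):
    P=[(x,y,z) for x in(x0,x1) for y in(y0,y1) for z in(z0,z1)]
    return [(P[i],P[j]) for i in range(8) for j in range(i) if bin(i^j).count("1")==1]
rib=[]
def ribpts():
    e=[(0,-30,0),(0,-30,140)]+[(0,30*np.cos(t),140+30*np.sin(t)) for t in np.linspace(np.pi,0,13)]+[(0,30,0),(0,-30,0)]
    out=[]
    for x in(-4,4):
        q=[(x,b,c) for _,b,c in e]; out+=list(zip(q[:-1],q[1:]))
    h=[(0,14*np.cos(t),105+14*np.sin(t)) for t in np.linspace(0,2*np.pi,17)]
    out+=list(zip(h[:-1],h[1:]))
    return [tuple((a[0],a[1],a[2]+8) for a in s) for s in out]
def draw(tag,n,items,win,s,name,gain=1.6):
    r=load(tag,n);x0,y0,x1,y1=win
    c=cv2.resize(r["color"][y0:y1,x0:x1,::-1],None,fx=s,fy=s,interpolation=cv2.INTER_CUBIC)
    c=cv2.convertScaleAbs(c,alpha=gain,beta=10)
    for p,segs,col in items:
        for a,b in segs:
            uv=proj(r,pose(p,np.array([a,b])*.001))
            q=((uv-[x0,y0]+.5)*s).round().astype(int)
            cv2.line(c,tuple(map(int,q[0])),tuple(map(int,q[1])),col,1,cv2.LINE_AA)
    cv2.imwrite(f"pics/{name}.png",c)
BAY=box(205,217,-65,81,0,45)+box(105,205,53,53,45,45)+box(0,205,69,81,45,45)+box(0,205,-65,-53,45,45)+[((6,61,0),(6,61,52)),((6,61,40),(6,-25,40)),((231,0,135),(283,0,138))]+box(217,231,-15,15,0,148)
MO=box(-55,55,-46,46,0,40)
ST=box(-25,25,-50,50,0,48)
E
python3 - <<'E'
from ov import *
P=np.load("poses.npz");it=[(P["bay"],BAY,(255,0,0)),(P["mould"],MO,(0,160,0)),(P["stand"],ST,(255,255,0)),(P["stand"],ribpts(),(0,255,0))]
draw("a","top",it,(215,165,385,240),4.7,"o1");draw("a","scene",it,(255,145,395,255),5.4,"o2")
draw("a","top",it,(430,165,490,215),10,"o3",2.5);draw("a","scene",it,(180,275,240,335),9,"o4",2.5)
E
```

```text
stand [ 0.54395697 -0.41184702  1.57474723] 90.22637028897257
[[-0.9, 0.6], [-0.7, 0.3], [0.4, 0.9], [0.9, -0.8], [-1.1, 0.7], [0.0, -1.5], [-1.6, 1.2], [1.1, 0.7], [0.6, 113.0]]
```

View pics/o1.png

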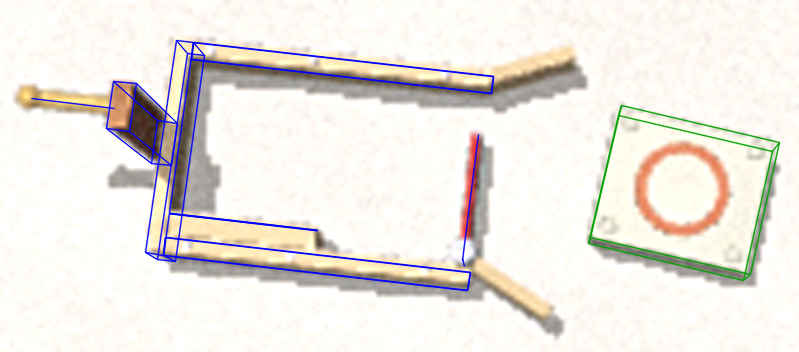

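View pics/o2.png

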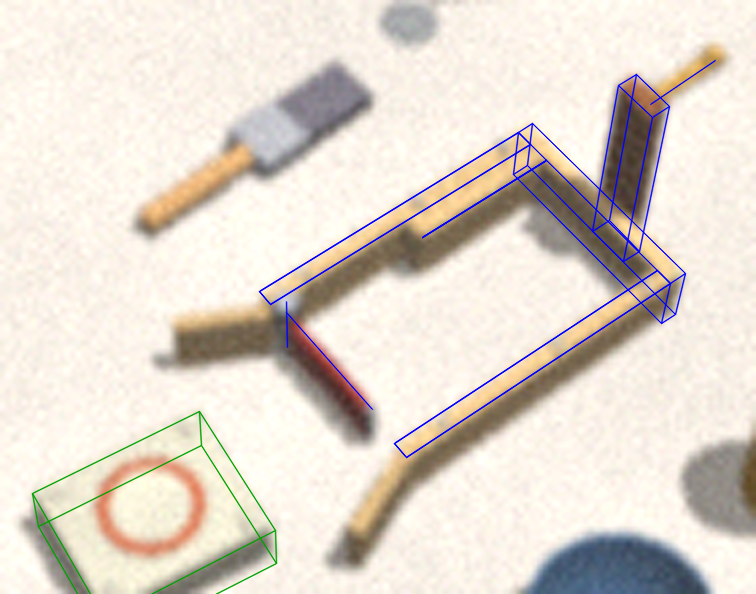

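View pics/o3.png

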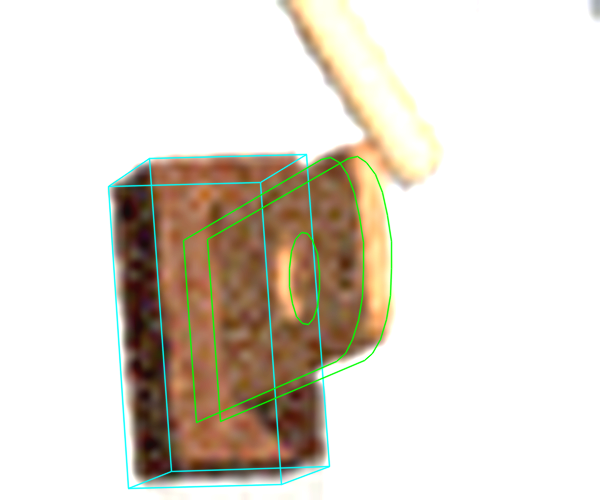

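View pics/o4.png

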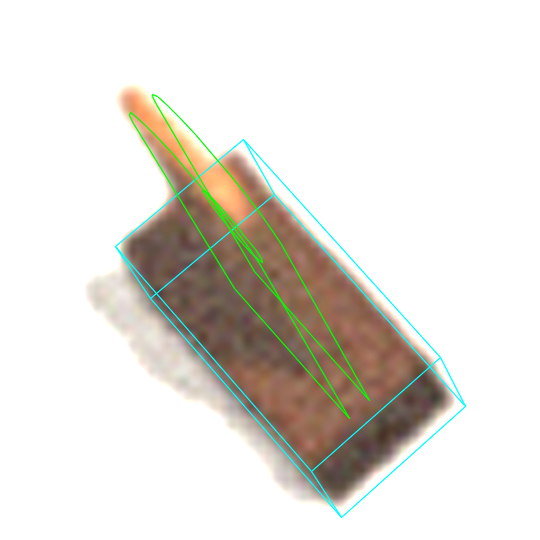

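```bash
cat > plan.py <<'E'
from h import *
from scipy.spatial.transform import Rotation as Ro
import math
def bw(p,bay=None):
    b=np.load("poses.npz")["bay"] if bay is None else bay
    c,s=np.cos(b[2]),np.sin(b[2]); return np.array([b[0]+c*p[0]-s*p[1],b[1]+s*p[0]+c*p[1]])
def wb(p):
    b=np.load("poses.npz")["bay"];d=np.array(p[:2])-b[:2]
    c,s=np.cos(b[2]),np.sin(b[2]); return np.array([c*d[0]+s*d[1],-s*d[0]+c*d[1]])
def rows(start,wps,fing,vmax=1.0):
    """start,wps=(x,y,z,yaw deg), tool down; fing closure; smooth steps <=30mm*vmax, <=10deg"""
    cur=list(start);out=[]
    for w in wps:
        v=w[4] if len(w)>4 else vmax
        d=np.array(w[:3])-cur[:3]; n=max(1,math.ceil(np.linalg.norm(d)/(.03*v)-.05),math.ceil(abs(w[3]-cur[3])/9.9))
        for k in range(n):
            y=math.radians(cur[3]); r=n-k
            d=(np.array(w[:3])-cur[:3])/r; dy=(w[3]-cur[3])/r
            X=np.array([math.cos(y),math.sin(y),0]);Y=np.array([math.sin(y),-math.cos(y),0]);Z=np.array([0,0,-1.])
            g=np.round(np.array([d@X,d@Y,d@Z])/.03,2); rz=round(-dy/10,2)
            cur=list(np.array(cur[:3])+.03*(g[0]*X+g[1]*Y+g[2]*Z))+[cur[3]-10*rz]
            o={"fingers":fing}
            for kk,vv in zip(("dx","dy","dz","rz"),(*g,rz)):
                if vv: o[kk]=float(vv)
            out.append(o)
    for i in range(0,len(out),12): print(json.dumps(out[i:i+12]).replace(" ",""))
    print(len(out),"end",np.round(cur,4))
def here():
    s=sensors.get_obs(); return list(s["tool_pos"])+[s["tool_rot"][2]]
E
python3 - <<'E'
from plan import *
T=load("a","top")
for n,uv,z in [("pink1",(409,245),.04),("pink2",(448,291),.04),("jar",(411,138),.085),("can",(266,127),.12),("brush",(287,258),.01),("spat",(452,153),.01),("spatend",(471,180),.01),("pin",(198,247),.03)]: print(n,atz(T,uv,z).round(3))
P=np.load("poses.npz");m=P["mould"]
u=np.array([np.cos(m[2]),np.sin(m[2])]); s=m[:2]-u*(.055+.0095+.03); print("start",s,np.hypot(*s),"contact",m[:2]-u*.0645)
rows((.1473,.6326,.2216,166.9),[(.36,.5,.2,135),(.52,.3,.2,115),(.56,0,.2,95),(*s,.2,75.4),(*s,.05,75.4)],-.26)
E
```

```text
pink1 [ 0.392 -0.265  0.04 ]
pink2 [ 0.249 -0.378  0.04 ]
jar [ 0.724 -0.279  0.085]
can [0.758 0.17  0.12 ]
brush [0.361 0.119 0.01 ]
spat [ 0.692 -0.429  0.01 ]
spatend [ 0.6   -0.485  0.01 ]
pin [0.401 0.397 0.03 ]
start [ 0.49853823 -0.20829583] 0.5403031742481608 contact [ 0.50612424 -0.1792708 ]
[{"fingers":-0.26,"dx":-0.88,"dy":-0.3,"dz":0.08,"rz":0.35},{"fingers":-0.26,"dx":-0.9,"dy":-0.25,"dz":0.08,"rz":0.36},{"fingers":-0.26,"dx":-0.91,"dy":-0.19,"dz":0.08,"rz":0.35},{"fingers":-0.26,"dx":-0.92,"dy":-0.13,"dz":0.08,"rz":0.36},{"fingers":-0.26,"dx":-0.92,"dy":-0.07,"dz":0.08,"rz":0.35},{"fingers":-0.26,"dx":-0.93,"dy":-0.02,"dz":0.08,"rz":0.36},{"fingers":-0.26,"dx":-0.93,"dy":0.04,"dz":0.08,"rz":0.35},{"fingers":-0.26,"dx":-0.92,"dy":0.09,"dz":0.08,"rz":0.36},{"fingers":-0.26,"dx":-0.91,"dy":0.16,"dz":0.08,"rz":0.35},{"fingers":-0.26,"dx":-0.94,"dy":-0.11,"rz":0.22},{"fingers":-0.26,"dx":-0.95,"dy":-0.07,"rz":0.22},{"fingers":-0.26,"dx":-0.95,"dy":-0.03,"rz":0.22}]
[{"fingers":-0.26,"dx":-0.95,"rz":0.22},{"fingers":-0.26,"dx":-0.95,"dy":0.04,"rz":0.22},{"fingers":-0.26,"dx"
[... 612 characters left out ...]
5,"rz":0.18},{"fingers":-0.26,"dx":-0.91,"dy":-0.02,"rz":0.19},{"fingers":-0.26,"dx":-0.92,"dy":0.02,"rz":0.18},{"fingers":-0.26,"dx":-0.84,"dy":-0.33,"rz":0.25},{"fingers":-0.26,"dx":-0.86,"dy":-0.29,"rz":0.24},{"fingers":-0.26,"dx":-0.87,"dy":-0.26,"rz":0.25},{"fingers":-0.26,"dx":-0.88,"dy":-0.22,"rz":0.24},{"fingers":-0.26,"dx":-0.88,"dy":-0.18,"rz":0.25},{"fingers":-0.26,"dx":-0.89,"dy":-0.15,"rz":0.24},{"fingers":-0.26,"dx":-0.9,"dy":-0.11,"rz":0.25}]
[{"fingers":-0.26,"dx":-0.9,"dy":-0.06,"rz":0.24},{"fingers":-0.26,"dz":1.0},{"fingers":-0.26,"dz":1.0},{"fingers":-0.26,"dz":1.0},{"fingers":-0.26,"dz":1.0},{"fingers":-0.26,"dz":1.0}]
42 end [ 4.987e-01 -2.082e-01  5.000e-02  7.540e+01]
```

Call:
{"method": "carry_out", "body": {"plan": [{"fingers":-0.26,"dx":-0.88,"dy":-0.3,"dz":0.08,"rz":0.35},{"fingers":-0.26,"dx":-0.9,"dy":-0.25,"dz":0.08,"rz":0.36},{"fingers":-0.26,"dx":-0.91,"dy":-0.19,"dz":0.08,"rz":0.35},{"fingers":-0.26,"dx":-0.92,"dy":-0.13,"dz":0.08,"rz":0.36},{"fingers":-0.26,"dx":-0.92,"dy":-0.07,"dz":0.08,"rz":0.35},{"fingers":-0.26,"dx":-0.93,"dy":-0.02,"dz":0.08,"rz":0.36},{"fingers":-0.26,"dx":-0.93,"dy":0.04,"dz":0.08,"rz":0.35},{"fingers":-0.26,"dx":-0.92,"dy":0.09,"dz":0.08,"rz":0.36},{"fingers":-0.26,"dx":-0.91,"dy":0.16,"dz":0.08,"rz":0.35},{"fingers":-0.26,"dx":-0.94,"dy":-0.11,"rz":0.22},{"fingers":-0.26,"dx":-0.95,"dy":-0.07,"rz":0.22},{"fingers":-0.26,"dx":-0.95,"dy":-0.03,"rz":0.22}]}}

```text
validation failed for argument at $.pl...
```

Call:
{"method": "carry_out", "body": {"plan": [{"fingers":-0.26,"dx":-0.9,"dy":-0.3,"dz":0.1,"rx":0,"ry":0,"rz":0.3}]}}

```text
time_s: 0.22
tool_pos: [0.1692, 0.6187, 0.2189]
tool_rot: [-180.0, -0.1, 164.1]
force: [0.1, -0.4, -0.9]
grip_width: 0.0829
```

```bash
sed -i 's/                if vv: o\[kk\]=float(vv)/                o[kk]=float(vv)+0.0/; s/o={"fingers":fing}/o={"fingers":fing,"rx":0,"ry":0}/' plan.py
python3 - <<'E'
from plan import *
s=(.4986,-.2082)
rows(here(),[(.36,.5,.2,135),(.52,.3,.2,115),(.56,0,.2,95),(*s,.2,75.4),(*s,.05,75.4)],-.26)
E
```

```text
[{"fingers":-0.26,"rx":0,"ry":0,"dx":-0.9,"dy":-0.26,"dz":0.08,"rz":0.36},{"fingers":-0.26,"rx":0,"ry":0,"dx":-0.91,"dy":-0.2,"dz":0.08,"rz":0.36},{"fingers":-0.26,"rx":0,"ry":0,"dx":-0.93,"dy":-0.14,"dz":0.08,"rz":0.36},{"fingers":-0.26,"rx":0,"ry":0,"dx":-0.93,"dy":-0.08,"dz":0.08,"rz":0.37},{"fingers":-0.26,"rx":0,"ry":0,"dx":-0.94,"dy":-0.02,"dz":0.08,"rz":0.36},{"fingers":-0.26,"rx":0,"ry":0,"dx":-0.94,"dy":0.03,"dz":0.08,"rz":0.37},{"fingers":-0.26,"rx":0,"ry":0,"dx":-0.93,"dy":0.09,"dz":0.07,"rz":0.36},{"fingers":-0.26,"rx":0,"ry":0,"dx":-0.92,"dy":0.16,"dz":0.08,"rz":0.37},{"fingers":-0.26,"rx":0,"ry":0,"dx":-0.94,"dy":-0.1,"dz":0.0,"rz":0.22},{"fingers":-0.26,"rx":0,"ry":0,"dx":-0.95,"dy":-0.07,"dz":0.0,"rz":0.22},{"fingers":-0.26,"rx":0,"ry":0,"dx":-0.95,"dy":-0.03,"dz":0.0,"rz":0.22},{"fingers":-0.26,"rx":0,"ry":0,"dx":-0.95,"dy":0.0,"dz":0.0,"rz":0.22}]
[{"fingers":-0.26,"rx":0,"ry":0,"dx":-0.95,"dy":0.04,"dz":0.0,"rz":0.22},{"fingers":-0.26,"rx":0,"ry":0,"dx":-0.94,"dy":0.08,"dz":0.0,"rz":0.22},{"fingers":-0.26,"rx":0,"ry":0,"dx":-0.94,"dy":0.11,"dz":0.0,"rz":0.23},{"fin
[... 1226 characters left out ...]
:0.25},{"fingers":-0.26,"rx":0,"ry":0,"dx":-0.88,"dy":-0.18,"dz":0.0,"rz":0.24},{"fingers":-0.26,"rx":0,"ry":0,"dx":-0.89,"dy":-0.14,"dz":0.0,"rz":0.25},{"fingers":-0.26,"rx":0,"ry":0,"dx":-0.9,"dy":-0.11,"dz":0.0,"rz":0.24},{"fingers":-0.26,"rx":0,"ry":0,"dx":-0.9,"dy":-0.07,"dz":0.0,"rz":0.25}]
[{"fingers":-0.26,"rx":0,"ry":0,"dx":0.0,"dy":0.0,"dz":1.0,"rz":0.0},{"fingers":-0.26,"rx":0,"ry":0,"dx":0.0,"dy":0.0,"dz":1.0,"rz":0.0},{"fingers":-0.26,"rx":0,"ry":0,"dx":0.0,"dy":0.0,"dz":1.0,"rz":0.0},{"fingers":-0.26,"rx":0,"ry":0,"dx":0.0,"dy":0.0,"dz":1.0,"rz":0.0},{"fingers":-0.26,"rx":0,"ry":0,"dx":0.0,"dy":0.0,"dz":1.0,"rz":0.0}]
41 end [ 4.98500e-01 -2.08200e-01  5.00000e-02  7.53531e+01]
```

Call:
{"method": "carry_out", "body": {"plan": [{"fingers":-0.26,"rx":0,"ry":0,"dx":-0.9,"dy":-0.25,"dz":0.1,"rz":0.4},{"fingers":-0.26,"rx":0,"ry":0,"dx":-0.9,"dy":-0.2,"dz":0.1,"rz":0.4},{"fingers":-0.26,"rx":0,"ry":0,"dx":-0.9,"dy":-0.15,"dz":0.1,"rz":0.4},{"fingers":-0.26,"rx":0,"ry":0,"dx":-0.95,"dy":-0.1,"dz":0.1,"rz":0.4},{"fingers":-0.26,"rx":0,"ry":0,"dx":-0.95,"dy":0,"dz":0.1,"rz":0.4},{"fingers":-0.26,"rx":0,"ry":0,"dx":-0.95,"dy":0.05,"dz":0,"rz":0.4},{"fingers":-0.26,"rx":0,"ry":0,"dx":-0.95,"dy":0.1,"dz":0,"rz":0.4},{"fingers":-0.26,"rx":0,"ry":0,"dx":-0.95,"dy":0.1,"dz":0,"rz":0.4},{"fingers":-0.26,"rx":0,"ry":0,"dx":-0.95,"dy":-0.1,"dz":0,"rz":0.2},{"fingers":-0.26,"rx":0,"ry":0,"dx":-0.95,"dy":-0.05,"dz":0,"rz":0.2},{"fingers":-0.26,"rx":0,"ry":0,"dx":-0.95,"dy":0,"dz":0,"rz":0.2},{"fingers":-0.26,"rx":0,"ry":0,"dx":-0.95,"dy":0,"dz":0,"rz":0.2}]}}

```text
time_s: 1.72
tool_pos: [0.4289, 0.3997, 0.2047]
tool_rot: [180.0, -0.0, 123.8]
force: [0.4, -0.7, 1.0]
grip_width: 0.0548
```

Call:
{"method": "carry_out", "body": {"plan": [{"fingers":-0.26,"rx":0,"ry":0,"dx":-0.95,"dy":0.05,"dz":0,"rz":0.2},{"fingers":-0.26,"rx":0,"ry":0,"dx":-0.95,"dy":0.1,"dz":0,"rz":0.2},{"fingers":-0.26,"rx":0,"ry":0,"dx":-0.95,"dy":0.1,"dz":0,"rz":0.2},{"fingers":-0.26,"rx":0,"ry":0,"dx":-0.95,"dy":0.15,"dz":0,"rz":0.2},{"fingers":-0.26,"rx":0,"ry":0,"dx":-0.95,"dy":0.2,"dz":0,"rz":0.2},{"fingers":-0.26,"rx":0,"ry":0,"dx":-0.9,"dy":-0.25,"dz":0,"rz":0.2},{"fingers":-0.26,"rx":0,"ry":0,"dx":-0.9,"dy":-0.25,"dz":0,"rz":0.2},{"fingers":-0.26,"rx":0,"ry":0,"dx":-0.9,"dy":-0.2,"dz":0,"rz":0.2},{"fingers":-0.26,"rx":0,"ry":0,"dx":-0.9,"dy":-0.2,"dz":0,"rz":0.2},{"fingers":-0.26,"rx":0,"ry":0,"dx":-0.9,"dy":-0.15,"dz":0,"rz":0.2},{"fingers":-0.26,"rx":0,"ry":0,"dx":-0.9,"dy":-0.15,"dz":0,"rz":0.2},{"fingers":-0.26,"rx":0,"ry":0,"dx":-0.9,"dy":-0.1,"dz":0,"rz":0.2}]}}

```text
time_s: 3.22
tool_pos: [0.5358, 0.0927, 0.2046]
tool_rot: [180.0, -0.0, 99.8]
force: [-0.6, 0.5, -0.3]
grip_width: 0.0545
```

Run:
```python
from plan import *
s=(.4986,-.2082)
rows(here(),[(*s,.2,75.4),(*s,.05,75.4)],-.26)
```

```text
[{"fingers":-0.26,"rx":0,"ry":0,"dx":-0.88,"dy":-0.27,"dz":0.01,"rz":0.22},{"fingers":-0.26,"rx":0,"ry":0,"dx":-0.89,"dy":-0.23,"dz":0.01,"rz":0.22},{"fingers":-0.26,"rx":0,"ry":0,"dx":-0.9,"dy":-0.2,"dz":0.01,"rz":0.22},{"fingers":-0.26,"rx":0,"ry":0,"dx":-0.9,"dy":-0.16,"dz":0.02,"rz":0.22},{"fingers":-0.26,"rx":0,"ry":0,"dx":-0.91,"dy":-0.13,"dz":0.01,"rz":0.22},{"fingers":-0.26,"rx":0,"ry":0,"dx":-0.91,"dy":-0.09,"dz":0.02,"rz":0.22},{"fingers":-0.26,"rx":0,"ry":0,"dx":-0.92,"dy":-0.06,"dz":0.01,"rz":0.22},{"fingers":-0.26,"rx":0,"ry":0,"dx":-0.92,"dy":-0.02,"dz":0.02,"rz":0.22},{"fingers":-0.26,"rx":0,"ry":0,"dx":-0.92,"dy":0.01,"dz":0.01,"rz":0.23},{"fingers":-0.26,"rx":0,"ry":0,"dx":-0.92,"dy":0.05,"dz":0.02,"rz":0.22},{"fingers":-0.26,"rx":0,"ry":0,"dx":-0.91,"dy":0.09,"dz":0.01,"rz":0.23},{"fingers":-0.26,"rx":0,"ry":0,"dx":0.0,"dy":0.0,"dz":1.0,"rz":0.0}]
[{"fingers":-0.26,"rx":0,"ry":0,"dx":0.0,"dy":0.0,"dz":1.0,"rz":0.0},{"fingers":-0.26,"rx":0,"ry":0,"dx":0.0,"dy":0.0,"dz":1.0,"rz":0.0},{"fingers":-0.26,"rx":0,"ry":0,"dx":0.0,"dy":0.0,"dz":1.0,"rz":0.0},{"fingers":-0.26,"rx":0,"ry":0,"dx":0.0,"dy":0.0,"dz":1.0,"rz":0.0}]
16 end [ 4.98700e-01 -2.08300e-01  5.01000e-02  7.53617e+01]
```

Call:
{"method": "carry_out", "body": {"plan": [{"fingers":-0.26,"rx":0,"ry":0,"dx":-0.9,"dy":-0.25,"dz":0,"rz":0.2},{"fingers":-0.26,"rx":0,"ry":0,"dx":-0.9,"dy":-0.25,"dz":0,"rz":0.2},{"fingers":-0.26,"rx":0,"ry":0,"dx":-0.9,"dy":-0.2,"dz":0,"rz":0.2},{"fingers":-0.26,"rx":0,"ry":0,"dx":-0.9,"dy":-0.15,"dz":0,"rz":0.2},{"fingers":-0.26,"rx":0,"ry":0,"dx":-0.9,"dy":-0.15,"dz":0,"rz":0.25},{"fingers":-0.26,"rx":0,"ry":0,"dx":-0.9,"dy":-0.1,"dz":0,"rz":0.25},{"fingers":-0.26,"rx":0,"ry":0,"dx":-0.9,"dy":-0.05,"dz":0,"rz":0.25},{"fingers":-0.26,"rx":0,"ry":0,"dx":-0.9,"dy":0,"dz":0,"rz":0.25},{"fingers":-0.26,"rx":0,"ry":0,"dx":-0.9,"dy":0,"dz":0,"rz":0.25},{"fingers":-0.26,"rx":0,"ry":0,"dx":-0.9,"dy":0.05,"dz":0,"rz":0.2},{"fingers":-0.26,"rx":0,"ry":0,"dx":-0.9,"dy":0.1,"dz":0,"rz":0.2},{"fingers":-0.26,"rx":0,"ry":0,"dx":0,"dy":0,"dz":1,"rz":0}]}}

```text
time_s: 4.72
tool_pos: [0.5015, -0.2089, 0.1764]
tool_rot: [179.7, 0.1, 75.1]
force: [0.2, 0.4, -0.2]
grip_width: 0.0547
```

Call:
{"method": "carry_out", "body": {"plan": [{"fingers":-0.26,"rx":0,"ry":0,"dx":0,"dy":0,"dz":1,"rz":0},{"fingers":-0.26,"rx":0,"ry":0,"dx":0,"dy":0,"dz":1,"rz":0},{"fingers":-0.26,"rx":0,"ry":0,"dx":0,"dy":0,"dz":0.5,"rz":0},{"fingers":-0.26,"rx":0,"ry":0,"dx":0,"dy":0,"dz":0,"rz":0}]}}

```text
time_s: 5.22
tool_pos: [0.5, -0.2047, 0.0989]
tool_rot: [-179.9, 0.0, 75.4]
force: [-0.0, 0.9, -0.5]
grip_width: 0.0548
```

Run:
```python
from ov import *
from plan import here
snap("b"); p=here(); print(p)
P=np.load("poses.npz")
y=np.radians(p[3])
X=[p[0],p[1],y]
# finger outline: tool x +-9.5, tool y(-left) +-27..42, height z p2..p2+40
z=p[2]*1000
it=[(P["mould"],MO,(0,160,0)),(X,box(-9.5,9.5,27.3,42.3,z,z+30)+box(-9.5,9.5,-42.3,-27.3,z,z+30),(0,0,255))]
draw("b","top",it,(300,150,430,240),6,"b1");draw("b","scene",it,(200,200,320,290),6,"b2")
```

```text
[np.float64(0.5012741358073163), np.float64(-0.20493422510325288), np.float64(0.10046544653863249), np.float64(75.3699602004848)]
```

View pics/b1.png

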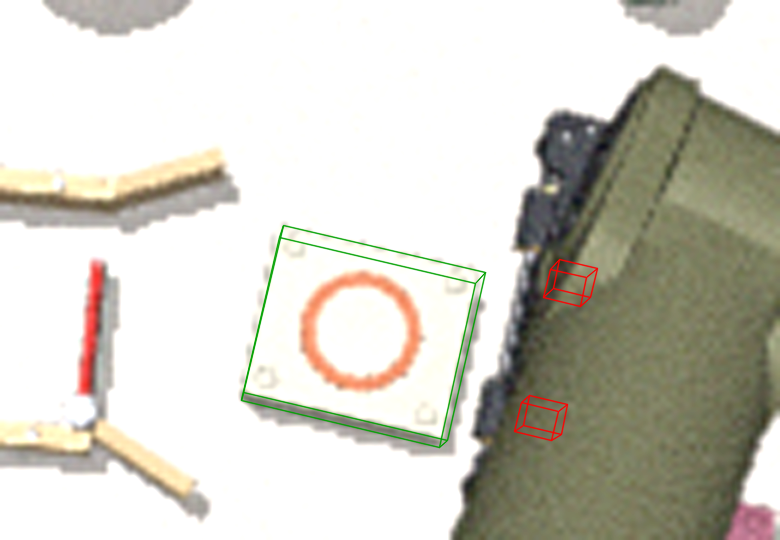

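View pics/b2.png

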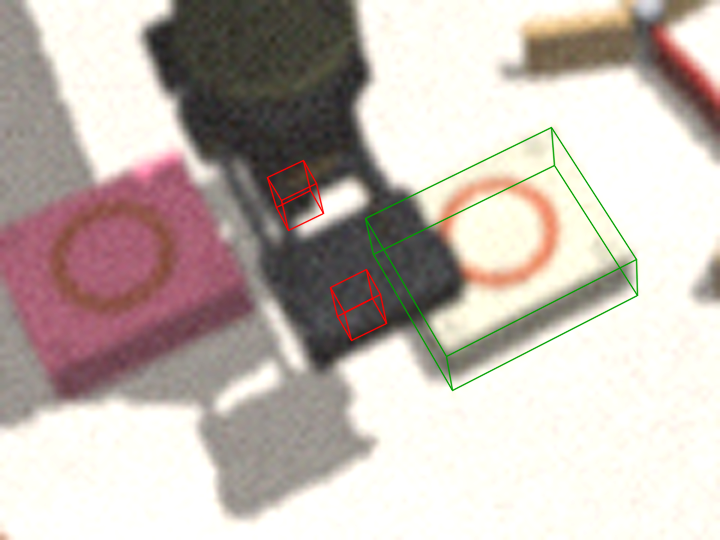

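Run:
```python
from plan import *
P=np.load("poses.npz");b=P["bay"];m=P["mould"]
h=here()
def T(c,yaw,off=.0645):
    y=np.radians(yaw); return (c[0]-off*np.cos(y),c[1]-off*np.sin(y))
cm=m[:2]
w=[(h[0],h[1],.012,75.37,1)]
w+=[(*T(cm,75.37),.012,75.37,.4)]
c1=bw((-.10,-.003)); w+=[(*T(c1,79),.012,79,.35)]
c2=bw((-.05,0)); w+=[(*T(c2,82),.012,82,.35)]
rows(h,w,-.26)
```

```text
[{"fingers":-0.26,"rx":0,"ry":0,"dx":0.0,"dy":0.0,"dz":0.98,"rz":0.0},{"fingers":-0.26,"rx":0,"ry":0,"dx":0.0,"dy":0.0,"dz":0.98,"rz":0.0},{"fingers":-0.26,"rx":0,"ry":0,"dx":0.0,"dy":0.0,"dz":0.99,"rz":0.0},{"fingers":-0.26,"rx":0,"ry":0,"dx":0.29,"dy":-0.02,"dz":0.0,"rz":0.0},{"fingers":-0.26,"rx":0,"ry":0,"dx":0.29,"dy":-0.02,"dz":0.0,"rz":0.0},{"fingers":-0.26,"rx":0,"ry":0,"dx":0.29,"dy":-0.02,"dz":0.0,"rz":0.0},{"fingers":-0.26,"rx":0,"ry":0,"dx":0.31,"dy":-0.01,"dz":0.0,"rz":-0.09},{"fingers":-0.26,"rx":0,"ry":0,"dx":0.31,"dy":0.0,"dz":0.0,"rz":-0.09},{"fingers":-0.26,"rx":0,"ry":0,"dx":0.31,"dy":0.0,"dz":0.0,"rz":-0.09},{"fingers":-0.26,"rx":0,"ry":0,"dx":0.31,"dy":0.0,"dz":0.0,"rz":-0.09},{"fingers":-0.26,"rx":0,"ry":0,"dx":0.33,"dy":-0.01,"dz":0.0,"rz":-0.06},{"fingers":-0.26,"rx":0,"ry":0,"dx":0.33,"dy":-0.01,"dz":0.0,"rz":-0.06}]
[{"fingers":-0.26,"rx":0,"ry":0,"dx":0.33,"dy":-0.01,"dz":0.0,"rz":-0.06},{"fingers":-0.26,"rx":0,"ry":0,"dx":0.33,"dy":-0.01,"dz":0.0,"rz":-0.06},{"fingers":-0.26,"rx":0,"ry":0,"dx":0.34,"dy":0.0,"dz":0.0,"rz":-0.06}]
15 end [ 5.217e-01 -9.370e-02  1.200e-02  8.197e+01]
```

Call:
{"method": "carry_out", "body": {"plan": [{"fingers":-0.26,"rx":0,"ry":0,"dx":0,"dy":0,"dz":1,"rz":0},{"fingers":-0.26,"rx":0,"ry":0,"dx":0,"dy":0,"dz":1,"rz":0},{"fingers":-0.26,"rx":0,"ry":0,"dx":0,"dy":0,"dz":0.9,"rz":0},{"fingers":-0.26,"rx":0,"ry":0,"dx":0,"dy":0,"dz":0,"rz":0}]}}

```text
time_s: 5.82
tool_pos: [0.5, -0.2041, 0.012]
tool_rot: [-179.9, 0.0, 75.4]
force: [-0.8, 0.1, 0.2]
grip_width: 0.0548
```

Call:
{"method": "carry_out", "body": {"plan": [{"fingers":-0.26,"rx":0,"ry":0,"dx":0.3,"dy":0,"dz":0,"rz":0},{"fingers":-0.26,"rx":0,"ry":0,"dx":0.3,"dy":0,"dz":0,"rz":0},{"fingers":-0.26,"rx":0,"ry":0,"dx":0.3,"dy":0,"dz":0,"rz":0},{"fingers":-0.26,"rx":0,"ry":0,"dx":0.3,"dy":0,"dz":0,"rz":-0.1},{"fingers":-0.26,"rx":0,"ry":0,"dx":0.3,"dy":0,"dz":0,"rz":-0.1},{"fingers":-0.26,"rx":0,"ry":0,"dx":0.3,"dy":0,"dz":0,"rz":-0.1},{"fingers":-0.26,"rx":0,"ry":0,"dx":0.3,"dy":0,"dz":0,"rz":-0.1},{"fingers":-0.26,"rx":0,"ry":0,"dx":0.3,"dy":0,"dz":0,"rz":-0.1},{"fingers":-0.26,"rx":0,"ry":0,"dx":0.3,"dy":0,"dz":0,"rz":-0.1}]}}

```text
time_s: 6.95
tool_pos: [0.5197, -0.1271, 0.0136]
tool_rot: [179.8, 0.1, 81.4]
force: [-0.6, -5.0, 3.2]
grip_width: 0.0551
```

```bash
cat > look.py <<'E'
from ov import *
from plan import here,wb
import sys
def look(tag,mp=None):
    snap(tag); p=here(); print(p, wb(p), sensors.get_obs()["time_s"], sensors.get_obs()["force"].round(1))
    P=np.load("poses.npz"); y=np.radians(p[3])
    u=np.array([np.cos(y),np.sin(y)])
    M=[p[0]+.0645*u[0],p[1]+.0645*u[1],y]; print("mould if flush, in bay",wb(M))
    it=[(P["bay"],BAY,(255,0,0)),(M,MO,(0,160,0))]
    draw(tag,"top",it,(215,160,385,240),4.7,tag+"1");draw(tag,"scene",it,(240,145,395,265),5,tag+"2")
look(sys.argv[1])
E
python3 look.py d
```

```text
[np.float64(0.5197671400273702), np.float64(-0.1252994836914711), np.float64(0.01331275489755799), np.float64(81.46377554452167)] [-0.14604497 -0.00238198] 7.05 [ 1.  -1.9  1. ]
mould if flush, in bay [-0.0815484  -0.00304725]
```

View pics/d1.png

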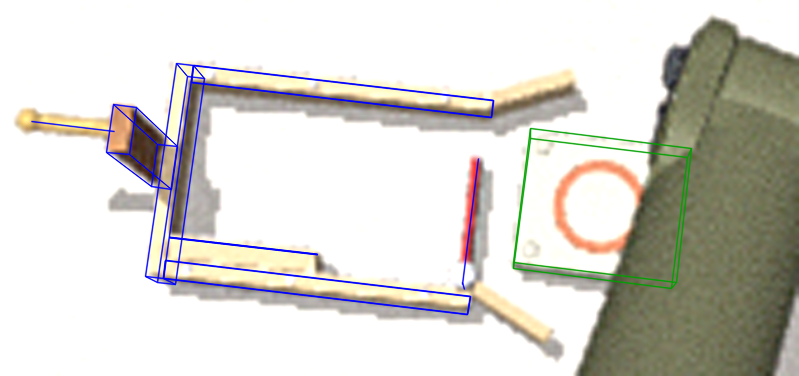

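View pics/d2.png

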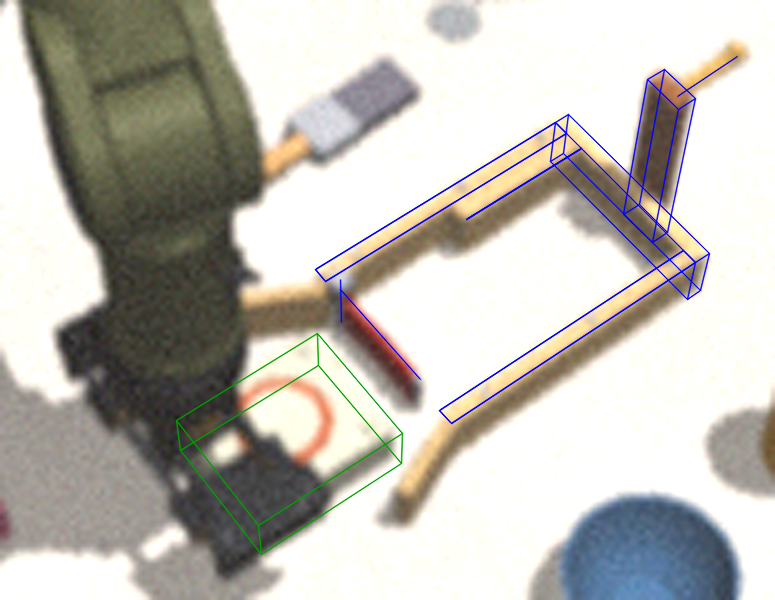

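Call:
{"method": "carry_out", "body": {"plan": [{"fingers":-0.26,"rx":0,"ry":0,"dx":0.33,"dy":-0.02,"dz":0.03,"rz":-0.05},{"fingers":-0.26,"rx":0,"ry":0,"dx":0.33,"dy":-0.02,"dz":0.03,"rz":0},{"fingers":-0.26,"rx":0,"ry":0,"dx":0.33,"dy":-0.02,"dz":0,"rz":0},{"fingers":-0.26,"rx":0,"ry":0,"dx":0.33,"dy":-0.02,"dz":0,"rz":0},{"fingers":-0.26,"rx":0,"ry":0,"dx":0.33,"dy":0,"dz":0,"rz":0},{"fingers":-0.26,"rx":0,"ry":0,"dx":0.33,"dy":0,"dz":0,"rz":0},{"fingers":-0.26,"rx":0,"ry":0,"dx":0.33,"dy":0,"dz":0,"rz":0},{"fingers":-0.26,"rx":0,"ry":0,"dx":0.33,"dy":0,"dz":0,"rz":0},{"fingers":-0.26,"rx":0,"ry":0,"dx":0.33,"dy":0,"dz":0,"rz":0},{"fingers":-0.26,"rx":0,"ry":0,"dx":0.33,"dy":0,"dz":0,"rz":0}]}}

```text
time_s: 8.3
tool_pos: [0.5321, -0.03, 0.0116]
tool_rot: [179.8, 0.2, 81.7]
force: [1.9, -8.7, 2.3]
grip_width: 0.0546
```

```bash
python3 look.py e
```

```text
[np.float64(0.5319614694072949), np.float64(-0.02802149069964495), np.float64(0.011487195884114721), np.float64(81.83870980777621)] [-0.0480152  -0.00101283] 8.4 [ 0.7 -3.5  0.6]
mould if flush, in bay [ 0.01648434 -0.00125603]
```

View pics/e1.png

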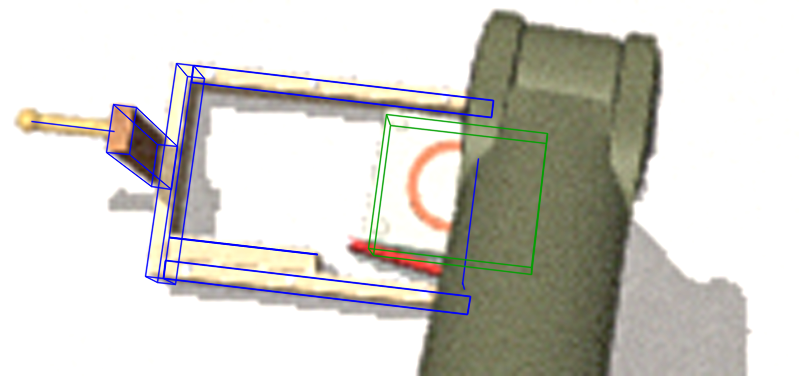

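View pics/e2.png

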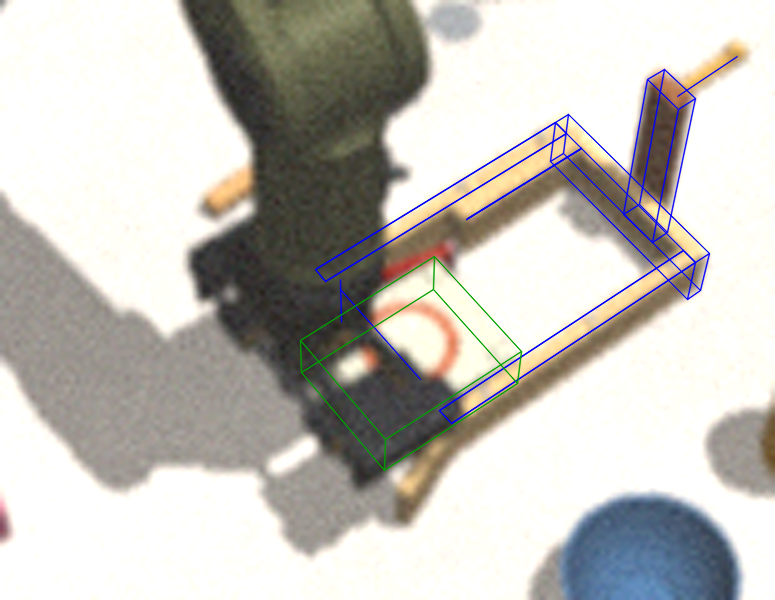

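Call:
{"method": "carry_out", "body": {"plan": [{"fingers":-0.26,"rx":0,"ry":0,"dx":0.33,"dy":0,"dz":0,"rz":0},{"fingers":-0.26,"rx":0,"ry":0,"dx":0.33,"dy":0,"dz":0,"rz":0},{"fingers":-0.26,"rx":0,"ry":0,"dx":0.33,"dy":0,"dz":0,"rz":0},{"fingers":-0.26,"rx":0,"ry":0,"dx":0.33,"dy":0,"dz":0,"rz":0},{"fingers":-0.26,"rx":0,"ry":0,"dx":0.33,"dy":0,"dz":0,"rz":0},{"fingers":-0.26,"rx":0,"ry":0,"dx":0.33,"dy":0,"dz":0,"rz":0},{"fingers":-0.26,"rx":0,"ry":0,"dx":0.33,"dy":0,"dz":0,"rz":0},{"fingers":-0.26,"rx":0,"ry":0,"dx":0.33,"dy":0,"dz":0,"rz":0},{"fingers":-0.26,"rx":0,"ry":0,"dx":0.33,"dy":0,"dz":0,"rz":0},{"fingers":-0.26,"rx":0,"ry":0,"dx":0.33,"dy":0,"dz":0,"rz":0},{"fingers":-0.26,"rx":0,"ry":0,"dx":0.33,"dy":0,"dz":0,"rz":0}]}}

```text
time_s: 9.78
tool_pos: [0.5469, 0.0782, 0.0114]
tool_rot: [179.9, 0.1, 81.8]
force: [1.7, -7.4, 3.1]
grip_width: 0.0547
```

```bash
python3 look.py f
```

```text
[np.float64(0.5463569929225669), np.float64(0.08053873537502255), np.float64(0.011026068960854212), np.float64(81.90097532563718)] [ 0.06149276 -0.00026423] 9.875 [ 1.2 -3.1  0.1]
mould if flush, in bay [ 0.12599252 -0.00043734]
```

View pics/f1.png

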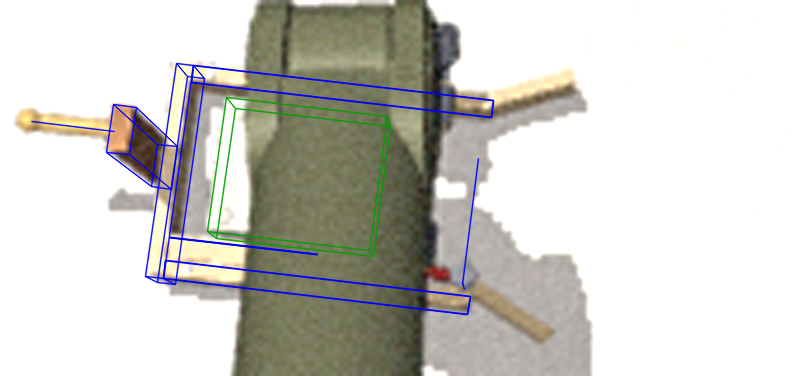

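View pics/f2.png

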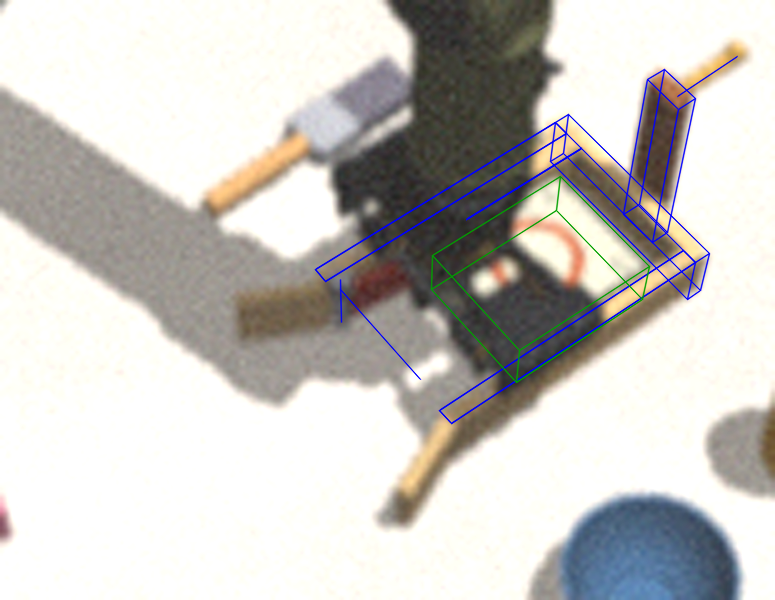

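Call:
{"method": "carry_out", "body": {"plan": [{"fingers":-0.26,"rx":0,"ry":0,"dx":0.2,"dy":0,"dz":0,"rz":0},{"fingers":-0.26,"rx":0,"ry":0,"dx":0.2,"dy":0,"dz":0,"rz":0},{"fingers":-0.26,"rx":0,"ry":0,"dx":0.15,"dy":0,"dz":0,"rz":0},{"fingers":-0.26,"rx":0,"ry":0,"dx":0,"dy":0,"dz":0,"rz":0}]}}

```text
time_s: 10.38
tool_pos: [0.5483, 0.0959, 0.0108]
tool_rot: [180.0, 0.1, 81.9]
force: [0.6, -4.7, 0.1]
grip_width: 0.0547
```

Call:
{"method": "carry_out", "body": {"plan": [{"fingers":-0.26,"rx":0,"ry":0,"dx":0.1,"dy":0,"dz":0,"rz":0},{"fingers":-0.26,"rx":0,"ry":0,"dx":0.05,"dy":0,"dz":0,"rz":0}]}}

```text
time_s: 10.62
tool_pos: [0.5487, 0.1001, 0.0107]
tool_rot: [180.0, 0.1, 81.8]
force: [1.8, -6.2, 1.6]
grip_width: 0.0548
```

Call:
{"method": "carry_out", "body": {"plan": [{"fingers":-0.26,"rx":0,"ry":0,"dx":0.1,"dy":0,"dz":0,"rz":0}]}}

```text
time_s: 10.75
tool_pos: [0.5492, 0.1025, 0.0107]
tool_rot: [180.0, 0.1, 81.8]
force: [0.9, -6.2, 1.6]
grip_width: 0.0551
```

Call:
{"method": "carry_out", "body": {"plan": [{"fingers":-0.26,"rx":0,"ry":0,"dx":0.1,"dy":0,"dz":0,"rz":0}]}}

```text
time_s: 10.88
tool_pos: [0.5493, 0.1032, 0.0107]
tool_rot: [-180.0, 0.3, 81.8]
force: [-0.8, -13.9, 5.2]
grip_width: 0.0546
```

Call:
{"method": "carry_out", "body": {"plan": [{"fingers":-0.26,"rx":0,"ry":0,"dx":0.1,"dy":0,"dz":0,"rz":0}]}}

```text
time_s: 11.0
tool_pos: [0.5493, 0.1032, 0.0107]
tool_rot: [-179.9, 0.5, 81.8]
force: [-2.2, -19.6, 7.3]
grip_width: 0.0544
```

Call:
{"method": "carry_out", "body": {"plan": [{"fingers":-0.26,"rx":0,"ry":0,"dx":-0.2,"dy":0,"dz":0,"rz":0},{"fingers":-0.26,"rx":0,"ry":0,"dx":-0.05,"dy":0,"dz":-0.2,"rz":0},{"fingers":-0.26,"rx":0,"ry":0,"dx":0,"dy":0,"dz":-0.7,"rz":0},{"fingers":-0.26,"rx":0,"ry":0,"dx":0,"dy":0,"dz":-1,"rz":0},{"fingers":-0.26,"rx":0,"ry":0,"dx":0,"dy":0,"dz":-1,"rz":0},{"fingers":-0.26,"rx":0,"ry":0,"dx":0,"dy":0,"dz":-1,"rz":0},{"fingers":-0.26,"rx":0,"ry":0,"dx":0,"dy":0,"dz":-1,"rz":0},{"fingers":-0.26,"rx":0,"ry":0,"dx":0,"dy":0,"dz":-1,"rz":0}]}}

```text
time_s: 12.0
tool_pos: [0.5475, 0.105, 0.1888]
tool_rot: [-179.9, -0.1, 82.0]
force: [0.2, 0.1, -0.3]
grip_width: 0.0549
```

```bash
python3 look.py g
```

```text
[np.float64(0.549995338820685), np.float64(0.10529187224842665), np.float64(0.19137009179667744), np.float64(82.00763515678723)] [ 0.08651119 -0.0004461 ] 12.1 [ 0.  -0.7  0.5]
mould if flush, in bay [ 0.15101117 -0.00049914]
```

View pics/g1.png

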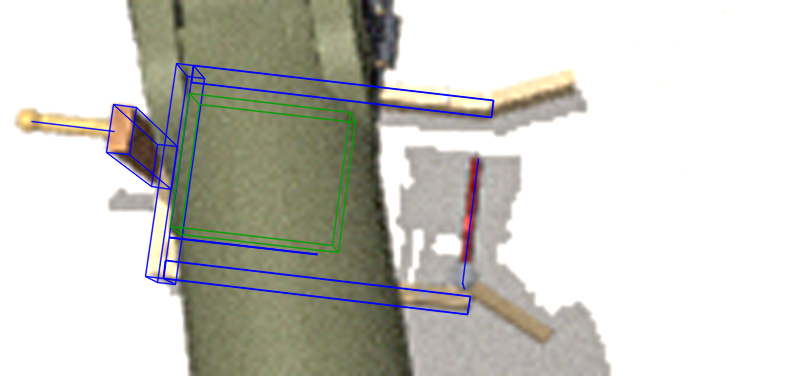

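View pics/g2.png

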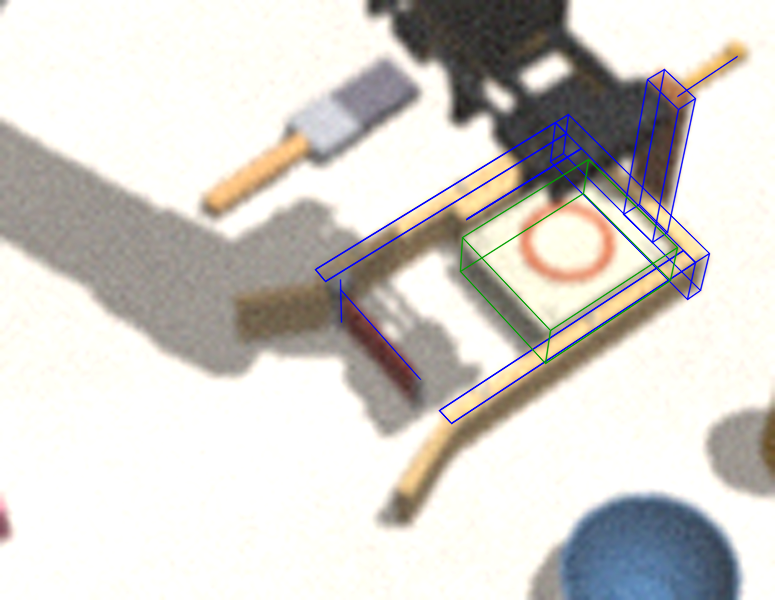

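Run:
```python
from plan import *
print(sensors.get_obs()["qpos"])
rows(here(),[(.55,-.15,.25,40),(.545,-.412,.25,0)],-.26)
```

```text
[-43.92495356   8.83014987  33.79467118 100.01203912  -5.3381657
  72.42575963 -16.84629233]
[{"fingers":-0.26,"rx":0,"ry":0,"dx":-0.94,"dy":0.13,"dz":-0.22,"rz":0.47},{"fingers":-0.26,"rx":0,"ry":0,"dx":-0.92,"dy":0.21,"dz":-0.22,"rz":0.47},{"fingers":-0.26,"rx":0,"ry":0,"dx":-0.9,"dy":0.28,"dz":-0.22,"rz":0.47},{"fingers":-0.26,"rx":0,"ry":0,"dx":-0.88,"dy":0.36,"dz":-0.22,"rz":0.47},{"fingers":-0.26,"rx":0,"ry":0,"dx":-0.84,"dy":0.43,"dz":-0.21,"rz":0.46},{"fingers":-0.26,"rx":0,"ry":0,"dx":-0.81,"dy":0.49,"dz":-0.22,"rz":0.47},{"fingers":-0.26,"rx":0,"ry":0,"dx":-0.76,"dy":0.56,"dz":-0.21,"rz":0.46},{"fingers":-0.26,"rx":0,"ry":0,"dx":-0.72,"dy":0.61,"dz":-0.22,"rz":0.47},{"fingers":-0.26,"rx":0,"ry":0,"dx":-0.66,"dy":0.67,"dz":-0.21,"rz":0.46},{"fingers":-0.26,"rx":0,"ry":0,"dx":-0.64,"dy":0.73,"dz":0.0,"rz":0.44},{"fingers":-0.26,"rx":0,"ry":0,"dx":-0.58,"dy":0.78,"dz":0.0,"rz":0.45},{"fingers":-0.26,"rx":0,"ry":0,"dx":-0.52,"dy":0.82,"dz":0.0,"rz":0.44}]
[{"fingers":-0.26,"rx":0,"ry":0,"dx":-0.45,"dy":0.86,"dz":0.0,"rz":0.45},{"fingers":-0.26,"rx":0,"ry":0,"dx":-0.38,"dy":0.89,"dz":0.0,"rz":0.44},{"fingers":-0.26,"rx":0,"ry":0,"dx":-0.32,"dy":0.92,"dz":0.0,"rz":0.45},{"fingers":-0.26,"rx":0,"ry":0,"dx":-0.24,"dy":0.94,"dz":0.0,"rz":0.44},{"fingers":-0.26,"rx":0,"ry":0,"dx":-0.17,"dy":0.96,"dz":0.0,"rz":0.45},{"fingers":-0.26,"rx":0,"ry":0,"dx":-0.09,"dy":0.96,"dz":0.0,"rz":0.44}]
18 end [ 0.545  -0.4119  0.2499  0.0076]
```

Call:
{"method": "carry_out", "body": {"plan": [{"fingers":-0.26,"rx":0,"ry":0,"dx":-0.95,"dy":0.15,"dz":-0.25,"rz":0.5},{"fingers":-0.26,"rx":0,"ry":0,"dx":-0.9,"dy":0.2,"dz":-0.25,"rz":0.5},{"fingers":-0.26,"rx":0,"ry":0,"dx":-0.9,"dy":0.3,"dz":-0.25,"rz":0.5},{"fingers":-0.26,"rx":0,"ry":0,"dx":-0.9,"dy":0.35,"dz":-0.25,"rz":0.5},{"fingers":-0.26,"rx":0,"ry":0,"dx":-0.85,"dy":0.45,"dz":-0.2,"rz":0.5},{"fingers":-0.26,"rx":0,"ry":0,"dx":-0.8,"dy":0.5,"dz":-0.2,"rz":0.5},{"fingers":-0.26,"rx":0,"ry":0,"dx":-0.75,"dy":0.55,"dz":-0.2,"rz":0.5},{"fingers":-0.26,"rx":0,"ry":0,"dx":-0.7,"dy":0.6,"dz":-0.2,"rz":0.45},{"fingers":-0.26,"rx":0,"ry":0,"dx":-0.65,"dy":0.7,"dz":-0.2,"rz":0.45},{"fingers":-0.26,"rx":0,"ry":0,"dx":-0.6,"dy":0.75,"dz":0,"rz":0.45},{"fingers":-0.26,"rx":0,"ry":0,"dx":-0.55,"dy":0.8,"dz":0,"rz":0.45},{"fingers":-0.26,"rx":0,"ry":0,"dx":-0.5,"dy":0.8,"dz":0,"rz":0.45}]}}

```text
time_s: 13.6
tool_pos: [0.5427, -0.2404, 0.2479]
tool_rot: [180.0, 0.0, 24.1]
force: [0.8, 0.4, -0.2]
grip_width: 0.0545
```

Run:
```python
from plan import *
print(sensors.get_obs()["qpos"]);print(here())
rows(here(),[(.545,-.412,.25,0)],-.26)
```

```text
[-22.48936869  14.66936975  52.55344322  90.98987957 -11.75947895
  80.15934874 -34.7117986 ]
[np.float64(0.5427410205997065), np.float64(-0.24035019006514174), np.float64(0.24792543467345723), np.float64(24.109670066105814)]
[{"fingers":-0.26,"rx":0,"ry":0,"dx":-0.38,"dy":0.88,"dz":-0.01,"rz":0.4},{"fingers":-0.26,"rx":0,"ry":0,"dx":-0.32,"dy":0.9,"dz":-0.01,"rz":0.4},{"fingers":-0.26,"rx":0,"ry":0,"dx":-0.25,"dy":0.92,"dz":-0.01,"rz":0.4},{"fingers":-0.26,"rx":0,"ry":0,"dx":-0.19,"dy":0.93,"dz":-0.01,"rz":0.4},{"fingers":-0.26,"rx":0,"ry":0,"dx":-0.12,"dy":0.95,"dz":-0.01,"rz":0.41},{"fingers":-0.26,"rx":0,"ry":0,"dx":-0.05,"dy":0.95,"dz":-0.02,"rz":0.4}]
6 end [ 0.5451 -0.4121  0.25    0.0097]
```

Call:
{"method": "carry_out", "body": {"plan": [{"fingers":-0.26,"rx":0,"ry":0,"dx":-0.4,"dy":0.9,"dz":0,"rz":0.4},{"fingers":-0.26,"rx":0,"ry":0,"dx":-0.3,"dy":0.9,"dz":0,"rz":0.4},{"fingers":-0.26,"rx":0,"ry":0,"dx":-0.25,"dy":0.9,"dz":0,"rz":0.4},{"fingers":-0.26,"rx":0,"ry":0,"dx":-0.2,"dy":0.9,"dz":0,"rz":0.4},{"fingers":-0.26,"rx":0,"ry":0,"dx":-0.1,"dy":0.95,"dz":0,"rz":0.4},{"fingers":-0.26,"rx":0,"ry":0,"dx":-0.05,"dy":0.95,"dz":0,"rz":0.4},{"fingers":-0.26,"rx":0,"ry":0,"dx":0,"dy":0,"dz":0,"rz":0}]}}

```text
time_s: 14.48
tool_pos: [0.5444, -0.4129, 0.2473]
tool_rot: [179.9, 0.1, 0.1]
force: [0.4, 0.4, -0.4]
grip_width: 0.0545
```

Run:
```python
from ov import *
from plan import here
snap("k");p=here();print(p,sensors.get_obs()["qpos"].round(1))
P=np.load("poses.npz");b=P["bay"]
M=[b[0]+.15*np.cos(b[2]),b[1]+.15*np.sin(b[2]),b[2]]
sd=P["stand"].copy()
F=[p[0],p[1],np.radians(p[3])];z=p[2]*1000
fi=box(-9.5,9.5,27.3,42.3,z,z+40)+box(-9.5,9.5,-42.3,-27.3,z,z+40)
it=[(b,BAY,(255,0,0)),(M,MO,(0,160,0)),(sd,ST,(255,255,0)),(sd,ribpts(),(0,255,0)),(F,fi,(0,0,255))]
draw("k","top",it,(215,160,385,240),4.7,"k1");draw("k","scene",it,(240,145,395,265),5,"k2")
draw("k","top",it,(420,150,500,220),8,"k3",2);draw("k","scene",it,(150,225,250,335),6,"k4",2)
```

```text
[np.float64(0.5460005518712049), np.float64(-0.40966129700995413), np.float64(0.24742698212568764), np.float64(0.3439208704709433)] [ -2.7  29.9  55.7  77.3 -24.4  85.2 -38.4]
```

View pics/k1.png

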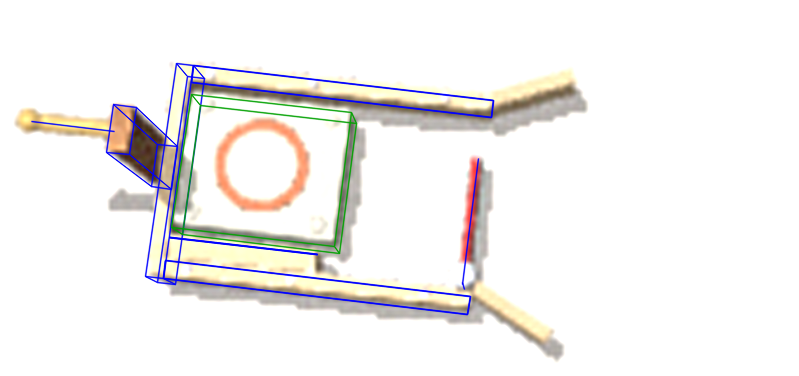

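View pics/k2.png

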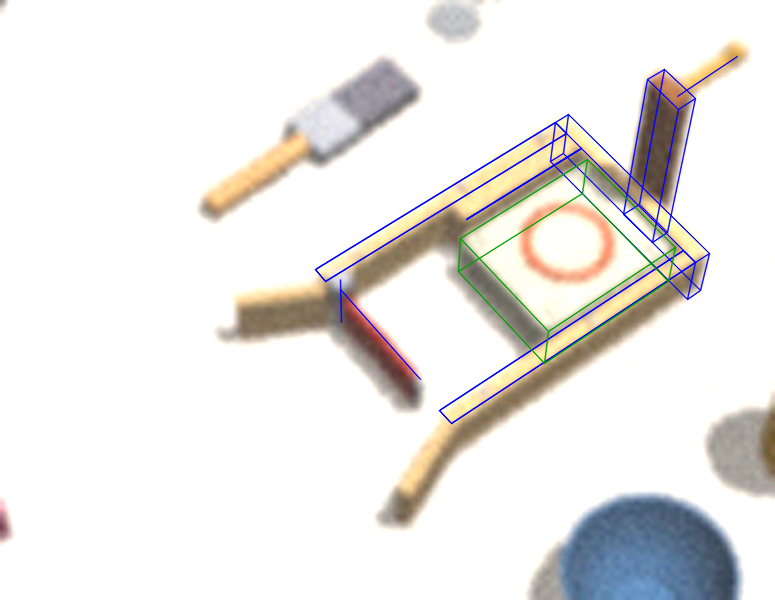

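View pics/k4.png

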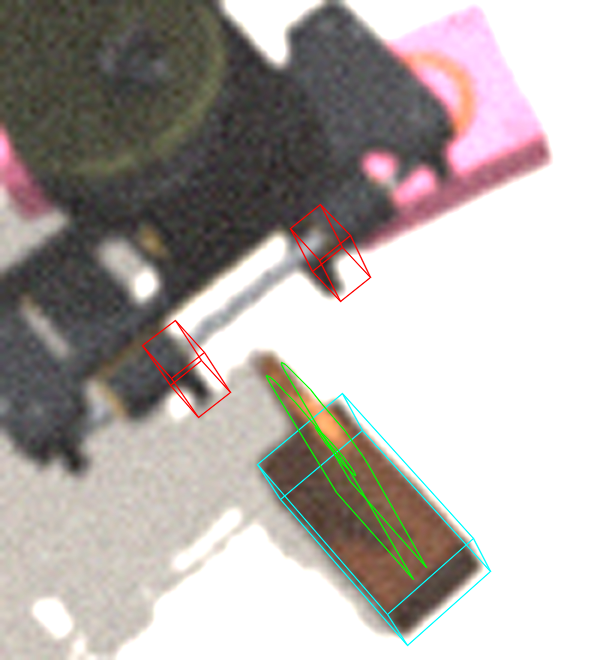

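View pics/k3.png

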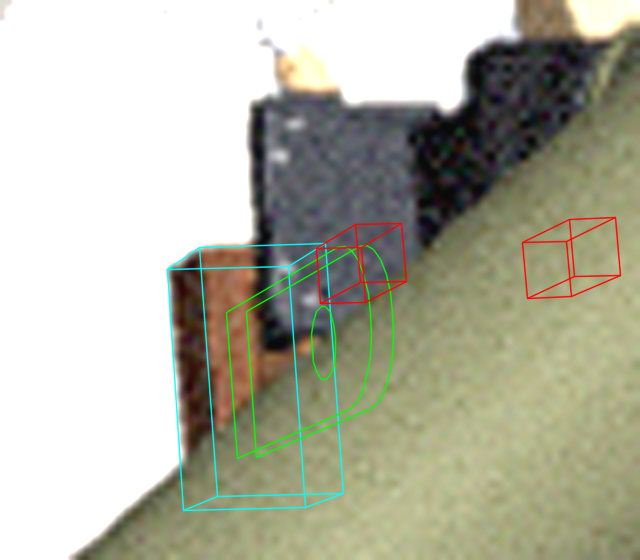

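```bash
cat >> ov.py <<'E'
def ribpts(z0=8,R=15):
    e=[(-30,0)]+[(-30+R-R*np.cos(t),170-R+R*np.sin(t)) for t in np.linspace(0,np.pi/2,6)]+[(30-R+R*np.sin(t),170-R+R*np.cos(t)) for t in np.linspace(0,np.pi/2,6)]+[(30,0),(-30,0)]
    out=[]
    for x in(-4,4):
        q=[(x,b,c+z0) for b,c in e]; out+=list(zip(q[:-1],q[1:]))
        h=[(x,14*np.cos(t),105+z0+14*np.sin(t)) for t in np.linspace(0,2*np.pi,17)]
        out+=list(zip(h[:-1],h[1:]))
    return out
E
python3 - <<'E'
from ov import *
P=np.load("poses.npz");sd=P["stand"].copy();sd[0]=.547;sd[1]=-.412
it=[(sd,ST,(255,255,0)),(sd,ribpts(R=20),(0,255,0))]
draw("a","top",it,(430,165,490,215),10,"q3",2.5)
S=load("a","scene")
draw("a","scene",it,(180,275,240,335),9,"q4",2.5)
E
```

```text
(no output)
```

View pics/q3.png

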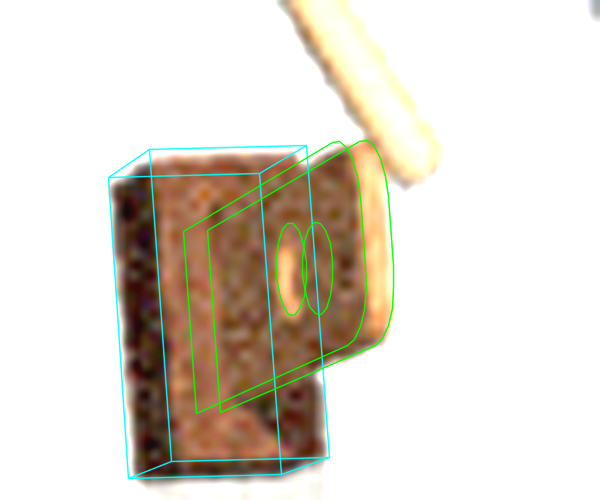

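View pics/q4.png

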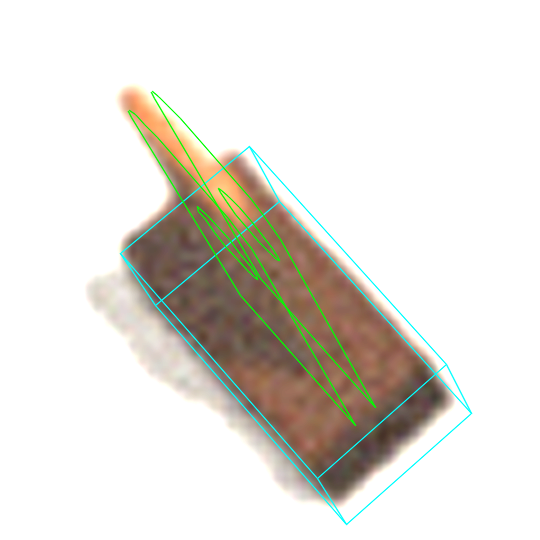

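Call:
{"method": "carry_out", "body": {"plan": [{"fingers":-0.26,"rx":0,"ry":0,"dx":0.03,"dy":0,"dz":1,"rz":0},{"fingers":-0.26,"rx":0,"ry":0,"dx":0,"dy":0,"dz":1,"rz":0},{"fingers":-0.26,"rx":0,"ry":0,"dx":0,"dy":0,"dz":1,"rz":0},{"fingers":-0.26,"rx":0,"ry":0,"dx":0,"dy":0,"dz":0.65,"rz":0},{"fingers":-0.26,"rx":0,"ry":0,"dx":0,"dy":0,"dz":0,"rz":0}]}}

```text
time_s: 15.2
tool_pos: [0.547, -0.4078, 0.1369]
tool_rot: [-179.9, 0.1, 0.5]
force: [-0.7, 0.1, -0.8]
grip_width: 0.0548
```

Call:
{"method": "carry_out", "body": {"plan": [{"fingers":0.5,"rx":0,"ry":0,"dx":0,"dy":0,"dz":0,"rz":0},{"fingers":0.6,"rx":0,"ry":0,"dx":0,"dy":0,"dz":0,"rz":0},{"fingers":1,"rx":0,"ry":0,"dx":0,"dy":0,"dz":0,"rz":0},{"fingers":1,"rx":0,"ry":0,"dx":0,"dy":0,"dz":0,"rz":0},{"fingers":1,"rx":0,"ry":0,"dx":0,"dy":0,"dz":0,"rz":0}], "force": 20}}

```text
time_s: 15.82
tool_pos: [0.5472, -0.4094, 0.1384]
tool_rot: [180.0, -0.0, 0.4]
force: [-0.0, -0.9, 0.4]
grip_width: 0.0125
```

Run:
```python
from ov import *
from plan import here
snap("r");p=here();print(p)
P=np.load("poses.npz")
sd=P["stand"].copy();sd[0]=.547;sd[1]=-.412
F=[p[0],p[1],np.radians(p[3])];z=p[2]*1000
fi=box(-9.5,9.5,4,19,z,z+40)+box(-9.5,9.5,-19,-4,z,z+40)
it=[(sd,ribpts(),(0,255,0)),(F,fi,(0,0,255))]
draw("r","scene",it,(150,235,250,335),7,"r4",2)
for i in range(4): imaging.read_camera("top"); print(np.round(here(),4),sensors.get_obs()["grip_width"],sensors.get_obs()["force"].round(1))
```

```text
[np.float64(0.547132167051684), np.float64(-0.4098602475533833), np.float64(0.13828518944037493), np.float64(0.3928785019161788)]
[ 0.5471 -0.4099  0.1383  0.3822] 0.007809970183540007 [ 0.2 -1.9 -0.1]
[ 0.5471 -0.4098  0.1383  0.3819] 0.007727100007528072 [ 0.1 -1.8 -0.6]
[ 0.5472 -0.4098  0.1383  0.3839] 0.007609582611860369 [ 0.2 -1.2  0. ]
[ 0.5471 -0.4098  0.1383  0.3772] 0.007765813767447805 [-0.5 -2.1 -0.1]
```

View pics/r4.png

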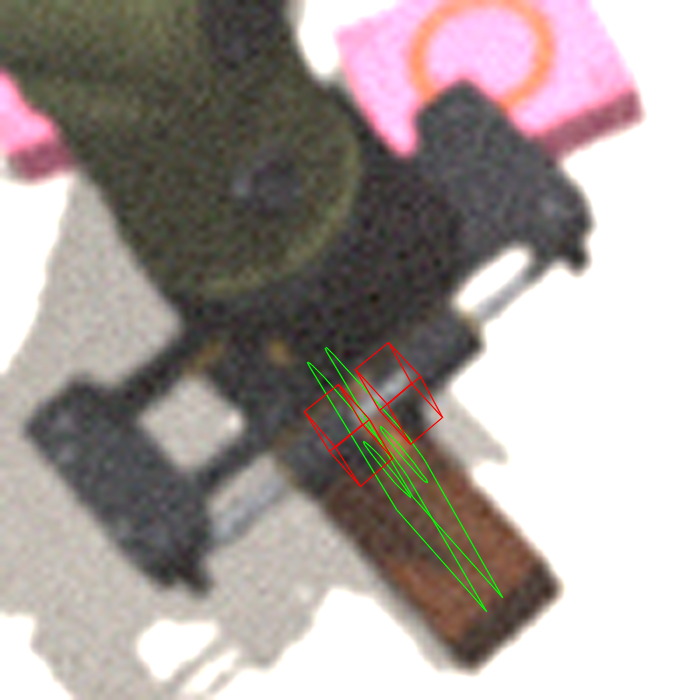

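Call:
{"method": "carry_out", "body": {"plan": [{"fingers":1,"rx":0,"ry":0,"dx":0,"dy":0,"dz":-0.3,"rz":0},{"fingers":1,"rx":0,"ry":0,"dx":0,"dy":0,"dz":-0.6,"rz":0},{"fingers":1,"rx":0,"ry":0,"dx":0,"dy":0,"dz":-1,"rz":0},{"fingers":1,"rx":0,"ry":0,"dx":0,"dy":0,"dz":-1,"rz":0},{"fingers":1,"rx":0,"ry":0,"dx":0,"dy":0,"dz":-1,"rz":0},{"fingers":1,"rx":0,"ry":0,"dx":0,"dy":0,"dz":-1,"rz":0},{"fingers":1,"rx":0,"ry":0,"dx":0,"dy":0,"dz":-1,"rz":0},{"fingers":1,"rx":0,"ry":0,"dx":0,"dy":0,"dz":0,"rz":0}]}}

```text
time_s: 17.12
tool_pos: [0.5477, -0.4097, 0.3193]
tool_rot: [179.9, -0.3, 0.4]
force: [-0.2, -0.6, -0.2]
grip_width: 0.0078
```

Run:
```python
from ov import *
from plan import *
snap("s");p=here();o=sensors.get_obs();print(p,o["grip_width"],o["force"],o["qpos"].round(1))
F=[p[0],p[1],np.radians(p[3]+90)];z=p[2]*1000
it=[(F,ribpts(z0=z-130.3),(0,200,0))]
draw("s","top",it,(400,140,520,230),6,"s3",2)
draw("s","scene",it,(130,215,270,335),5,"s4",2)
print("mug",atz(load("a","top"),(190,150),.09))
w=bw((.321,0))
rows(p,[(.56,-.1,.31,-3),(*w,.31,-7.95)],1)
```

```text
[np.float64(0.5471188079586722), np.float64(-0.40874897922916903), np.float64(0.3156297728393693), np.float64(0.4087954288535444)] 0.008050213929229008 [-0.14163633 -0.3094667  -0.34906338] [ -1.6  28.9  56.5  70.5 -23.8  92.4 -39.4]
mug [0.69907388 0.409873   0.09      ]
[{"fingers":1,"rx":0,"ry":0,"dx":0.05,"dy":-0.94,"dz":0.02,"rz":0.03},{"fingers":1,"rx":0,"ry":0,"dx":0.04,"dy":-0.94,"dz":0.02,"rz":0.03},{"fingers":1,"rx":0,"ry":0,"dx":0.04,"dy":-0.93,"dz":0.02,"rz":0.03},{"fingers":1,"rx":0,"ry":0,"dx":0.03,"dy":-0.94,"dz":0.02,"rz":0.03},{"fingers":1,"rx":0,"ry":0,"dx":0.03,"dy":-0.93,"dz":0.02,"rz":0.03},{"fingers":1,"rx":0,"ry":0,"dx":0.02,"dy":-0.94,"dz":0.01,"rz":0.03},{"fingers":1,"rx":0,"ry":0,"dx":0.01,"dy":-0.94,"dz":0.02,"rz":0.03},{"fingers":1,"rx":0,"ry":0,"dx":0.01,"dy":-0.93,"dz":0.01,"rz":0.03},{"fingers":1,"rx":0,"ry":0,"dx":0.01,"dy":-0.94,"dz":0.02,"rz":0.03},{"fingers":1,"rx":0,"ry":0,"dx":0.0,"dy":-0.93,"dz":0.01,"rz":0.04},{"fingers":1,"rx":0,"ry":0,"dx":-0.01,"dy":-0.94,"dz":0.02,"rz":0.03},{"fingers":1,"rx":0,"ry":0,"dx":0.0,"dy":-0.97,"dz":0.0,"rz":0.03}]
[... 311 characters left out ...]
0.03,"dy":-0.97,"dz":0.0,"rz":0.03},{"fingers":1,"rx":0,"ry":0,"dx":-0.03,"dy":-0.98,"dz":0.0,"rz":0.04},{"fingers":1,"rx":0,"ry":0,"dx":-0.04,"dy":-0.97,"dz":0.0,"rz":0.03},{"fingers":1,"rx":0,"ry":0,"dx":-0.04,"dy":-0.97,"dz":0.0,"rz":0.04},{"fingers":1,"rx":0,"ry":0,"dx":-0.05,"dy":-0.97,"dz":0.0,"rz":0.03},{"fingers":1,"rx":0,"ry":0,"dx":-0.06,"dy":-0.98,"dz":0.0,"rz":0.04},{"fingers":1,"rx":0,"ry":0,"dx":-0.06,"dy":-0.97,"dz":0.0,"rz":0.03},{"fingers":1,"rx":0,"ry":0,"dx":-0.07,"dy":-0.98,"dz":0.0,"rz":0.04}]
[{"fingers":1,"rx":0,"ry":0,"dx":-0.08,"dy":-0.97,"dz":0.0,"rz":0.03},{"fingers":1,"rx":0,"ry":0,"dx":-0.08,"dy":-0.97,"dz":0.0,"rz":0.04}]
26 end [ 0.5819  0.3375  0.3099 -7.9912]
```

View pics/s3.png

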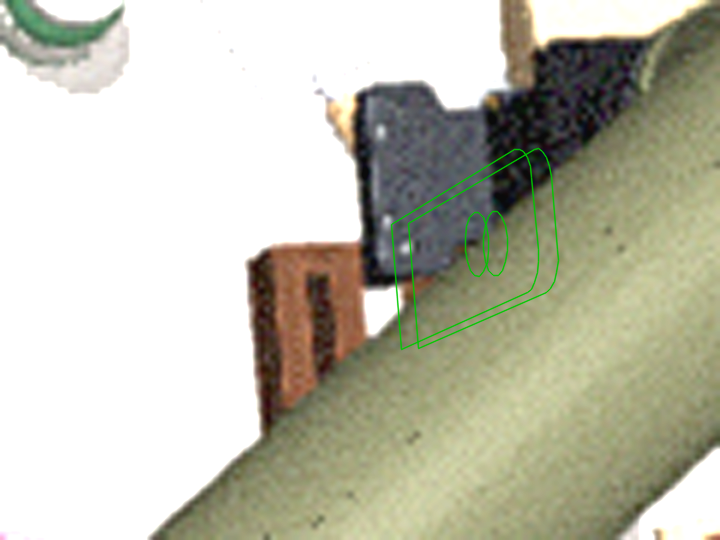

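View pics/s4.png

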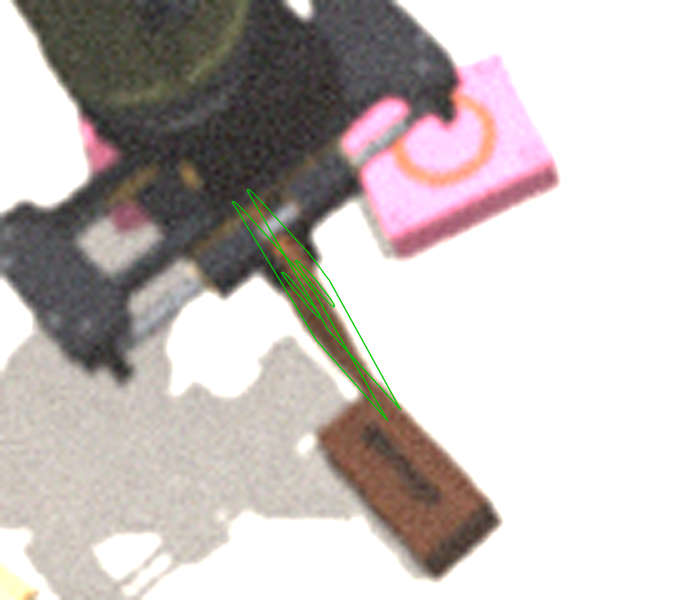

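Call:
{"method": "carry_out", "body": {"plan": [{"fingers":1,"rx":0,"ry":0,"dx":0.05,"dy":-0.95,"dz":0,"rz":0.03},{"fingers":1,"rx":0,"ry":0,"dx":0.05,"dy":-0.95,"dz":0,"rz":0.03},{"fingers":1,"rx":0,"ry":0,"dx":0.05,"dy":-0.95,"dz":0,"rz":0.03},{"fingers":1,"rx":0,"ry":0,"dx":0.03,"dy":-0.95,"dz":0,"rz":0.03},{"fingers":1,"rx":0,"ry":0,"dx":0.03,"dy":-0.95,"dz":0,"rz":0.03},{"fingers":1,"rx":0,"ry":0,"dx":0.03,"dy":-0.95,"dz":0,"rz":0.03},{"fingers":1,"rx":0,"ry":0,"dx":0.03,"dy":-0.95,"dz":0,"rz":0.03},{"fingers":1,"rx":0,"ry":0,"dx":0,"dy":-0.95,"dz":0,"rz":0.03},{"fingers":1,"rx":0,"ry":0,"dx":0,"dy":-0.95,"dz":0,"rz":0.03},{"fingers":1,"rx":0,"ry":0,"dx":0,"dy":-0.95,"dz":0,"rz":0.03},{"fingers":1,"rx":0,"ry":0,"dx":0,"dy":-0.95,"dz":0,"rz":0.03},{"fingers":1,"rx":0,"ry":0,"dx":0,"dy":-0.95,"dz":0,"rz":0.03}]}}

```text
time_s: 18.73
tool_pos: [0.5618, -0.0659, 0.3141]
tool_rot: [-180.0, 0.1, -3.2]
force: [0.3, -0.3, -0.4]
grip_width: 0.0082
```

Run:
```python
from plan import *
o=sensors.get_obs();print(here(),o["qpos"].round(1))
rows(here(),[(*bw((.321,0)),.31,-7.95)],1)
```

```text
[np.float64(0.5617643134283877), np.float64(-0.0658736822683924), np.float64(0.31405168241736553), np.float64(-3.1887253821592187)] [-45.9   8.9  56.7  88.5  -7.5  86.8 -82.3]
[{"fingers":1,"rx":0,"ry":0,"dx":-0.01,"dy":-0.96,"dz":0.01,"rz":0.03},{"fingers":1,"rx":0,"ry":0,"dx":-0.01,"dy":-0.96,"dz":0.01,"rz":0.03},{"fingers":1,"rx":0,"ry":0,"dx":-0.02,"dy":-0.96,"dz":0.01,"rz":0.03},{"fingers":1,"rx":0,"ry":0,"dx":-0.02,"dy":-0.96,"dz":0.01,"rz":0.04},{"fingers":1,"rx":0,"ry":0,"dx":-0.03,"dy":-0.96,"dz":0.01,"rz":0.03},{"fingers":1,"rx":0,"ry":0,"dx":-0.03,"dy":-0.96,"dz":0.01,"rz":0.04},{"fingers":1,"rx":0,"ry":0,"dx":-0.04,"dy":-0.96,"dz":0.01,"rz":0.03},{"fingers":1,"rx":0,"ry":0,"dx":-0.04,"dy":-0.96,"dz":0.01,"rz":0.04},{"fingers":1,"rx":0,"ry":0,"dx":-0.05,"dy":-0.96,"dz":0.01,"rz":0.03},{"fingers":1,"rx":0,"ry":0,"dx":-0.05,"dy":-0.96,"dz":0.01,"rz":0.04},{"fingers":1,"rx":0,"ry":0,"dx":-0.06,"dy":-0.96,"dz":0.01,"rz":0.03},{"fingers":1,"rx":0,"ry":0,"dx":-0.07,"dy":-0.96,"dz":0.01,"rz":0.04}]
[{"fingers":1,"rx":0,"ry":0,"dx":-0.07,"dy":-0.96,"dz":0.01,"rz":0.03},{"fingers":1,"rx":0,"ry":0,"dx":-0.08,"dy":-0.97,"dz":0.01,"rz":0.04}]
14 end [ 0.5821  0.3376  0.3099 -7.9887]
```

Call:
{"method": "carry_out", "body": {"plan": [{"fingers":1,"rx":0,"ry":0,"dx":0,"dy":-0.95,"dz":0,"rz":0.03},{"fingers":1,"rx":0,"ry":0,"dx":0,"dy":-0.95,"dz":0,"rz":0.03},{"fingers":1,"rx":0,"ry":0,"dx":-0.02,"dy":-0.95,"dz":0,"rz":0.03},{"fingers":1,"rx":0,"ry":0,"dx":-0.02,"dy":-0.95,"dz":0,"rz":0.03},{"fingers":1,"rx":0,"ry":0,"dx":-0.03,"dy":-0.95,"dz":0,"rz":0.03},{"fingers":1,"rx":0,"ry":0,"dx":-0.03,"dy":-0.95,"dz":0,"rz":0.03},{"fingers":1,"rx":0,"ry":0,"dx":-0.04,"dy":-0.95,"dz":0,"rz":0.03},{"fingers":1,"rx":0,"ry":0,"dx":-0.04,"dy":-0.95,"dz":0,"rz":0.04},{"fingers":1,"rx":0,"ry":0,"dx":-0.05,"dy":-0.95,"dz":0,"rz":0.04},{"fingers":1,"rx":0,"ry":0,"dx":-0.05,"dy":-0.95,"dz":0,"rz":0.04},{"fingers":1,"rx":0,"ry":0,"dx":-0.06,"dy":-0.95,"dz":0,"rz":0.04},{"fingers":1,"rx":0,"ry":0,"dx":-0.07,"dy":-0.95,"dz":0,"rz":0.04}]}}

```text
time_s: 20.23
tool_pos: [0.5791, 0.2756, 0.3141]
tool_rot: [179.9, 0.1, -7.3]
force: [0.9, -0.3, -0.1]
grip_width: 0.0079
```

Run:
```python
from plan import *
o=sensors.get_obs();print(here(),o["qpos"].round(1))
rows(here(),[(*bw((.321,0)),.31,-7.95)],1)
```

```text
[np.float64(0.5791110682847734), np.float64(0.2755822102702058), np.float64(0.31411251386328043), np.float64(-7.318662284974307)] [ -62.6   19.8   46.8   77.2  -14.3   89.1 -114.6]
[{"fingers":1,"rx":0,"ry":0,"dx":-0.06,"dy":-0.69,"dz":0.05,"rz":0.02},{"fingers":1,"rx":0,"ry":0,"dx":-0.06,"dy":-0.69,"dz":0.04,"rz":0.02},{"fingers":1,"rx":0,"ry":0,"dx":-0.06,"dy":-0.68,"dz":0.05,"rz":0.02}]
3 end [ 0.5818  0.3376  0.3099 -7.9187]
```

Call:
{"method": "carry_out", "body": {"plan": [{"fingers":1,"rx":0,"ry":0,"dx":-0.06,"dy":-0.7,"dz":0,"rz":0.02},{"fingers":1,"rx":0,"ry":0,"dx":-0.06,"dy":-0.7,"dz":0,"rz":0.02},{"fingers":1,"rx":0,"ry":0,"dx":-0.06,"dy":-0.7,"dz":0,"rz":0.02},{"fingers":1,"rx":0,"ry":0,"dx":0,"dy":0,"dz":1,"rz":0},{"fingers":1,"rx":0,"ry":0,"dx":0,"dy":0,"dz":1,"rz":0},{"fingers":1,"rx":0,"ry":0,"dx":0,"dy":0,"dz":1,"rz":0},{"fingers":1,"rx":0,"ry":0,"dx":0,"dy":0,"dz":1,"rz":0},{"fingers":1,"rx":0,"ry":0,"dx":0,"dy":0,"dz":0.9,"rz":0},{"fingers":1,"rx":0,"ry":0,"dx":0,"dy":0,"dz":0,"rz":0}]}}

```text
time_s: 21.35
tool_pos: [0.5815, 0.3373, 0.166]
tool_rot: [179.8, 0.2, -7.9]
force: [0.1, -0.6, -0.3]
grip_width: 0.008
```

```bash
cat > peg.py <<'E'
from ov import *
from plan import *
import sys
tag=sys.argv[1]
snap(tag);p=here();o=sensors.get_obs();print(np.round(p,4),"bay",wb(p).round(4),o["grip_width"],o["force"].round(1),o["qpos"].round(1))
F=[p[0],p[1],np.radians(p[3]+90)];z=p[2]*1000
it=[(F,ribpts(z0=z-130.3),(0,200,0)),(np.load("poses.npz")["bay"],BAY,(255,0,0))]
draw(tag,"top",it,(180,140,270,220),8,tag+"3",1.8)
draw(tag,"scene",it,(340,100,440,200),7,tag+"4",1.8)
E
python3 peg.py t
```

```text
[ 0.5834  0.3379  0.1692 -7.9214] bay [ 0.3215 -0.0014] 0.007607450077370244 [ 0.1 -0.4 -0.1] [ -64.    27.5   43.6   84.8  -19.2   75.3 -116.7]
```

View pics/t3.png

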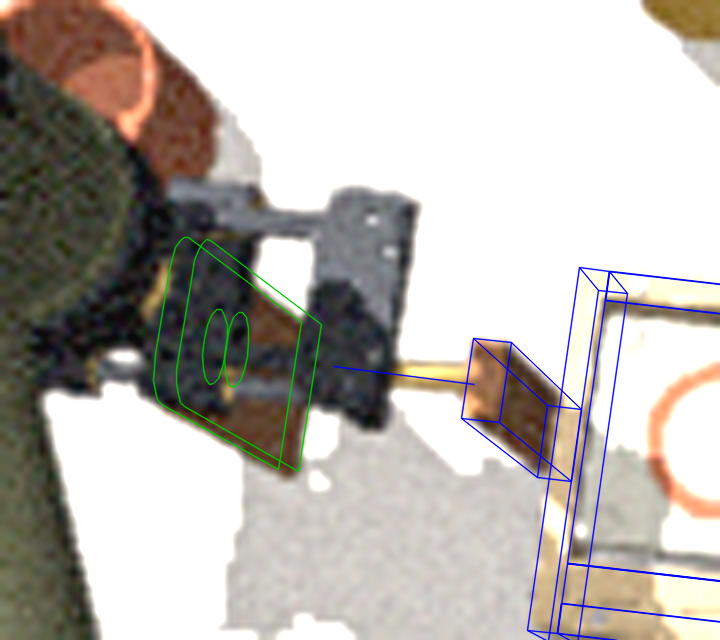

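View pics/t4.png

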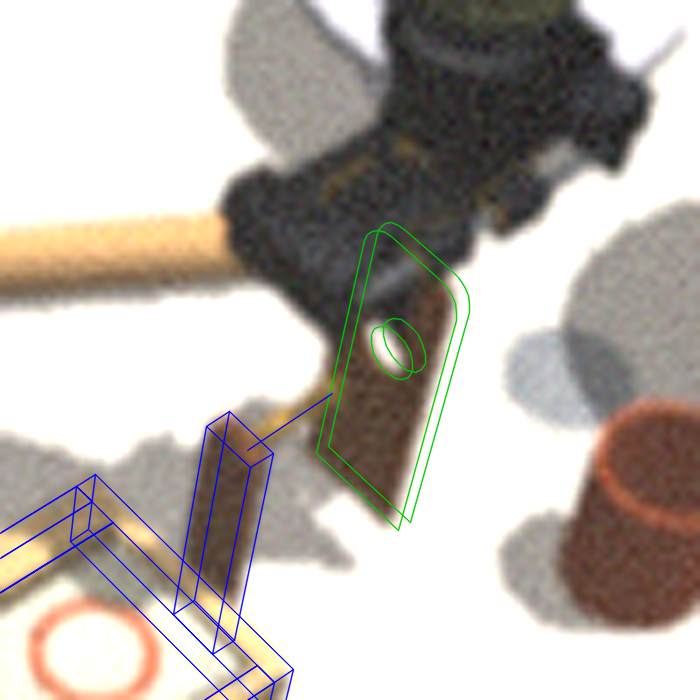

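Call:
{"method": "carry_out", "body": {"plan": [{"fingers":1,"rx":0,"ry":0,"dx":0,"dy":0.3,"dz":0.1,"rz":0},{"fingers":1,"rx":0,"ry":0,"dx":0,"dy":0.3,"dz":0.1,"rz":0},{"fingers":1,"rx":0,"ry":0,"dx":0,"dy":0,"dz":0,"rz":0}]}}

```text
time_s: 21.82
tool_pos: [0.5807, 0.318, 0.1627]
tool_rot: [-180.0, -0.0, -8.0]
force: [1.1, 0.1, -0.0]
grip_width: 0.008
```

```bash
sed -i 's/(340,100,440,200),7/(360,120,420,180),12/; s/(180,140,270,220),8/(195,155,255,210),12/' peg.py; python3 peg.py u
```

```text
[ 0.5805  0.3197  0.1627 -7.9327] bay [ 0.3031 -0.001 ] 0.007831169947417085 [-0.6  0.2 -0.6] [ -63.7   26.4   43.9   87.1  -18.7   74.1 -115.6]
```

View pics/u3.png

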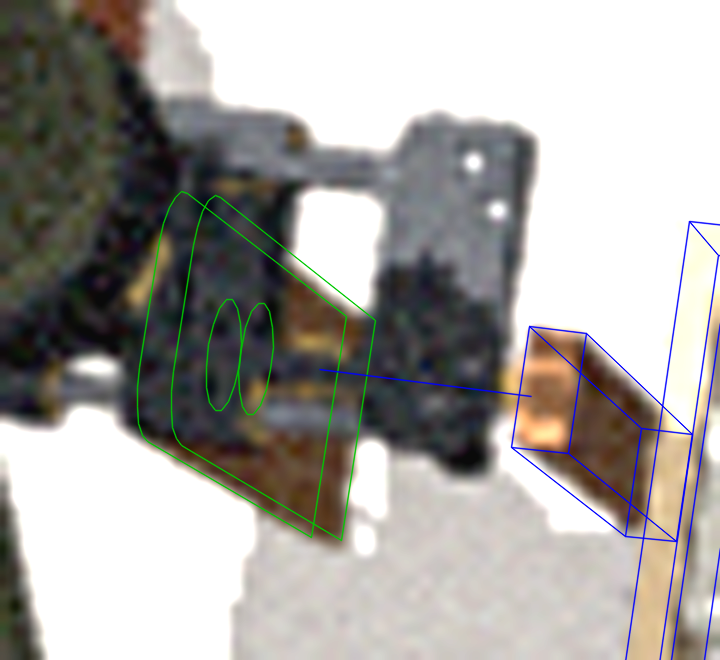

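View pics/u4.png

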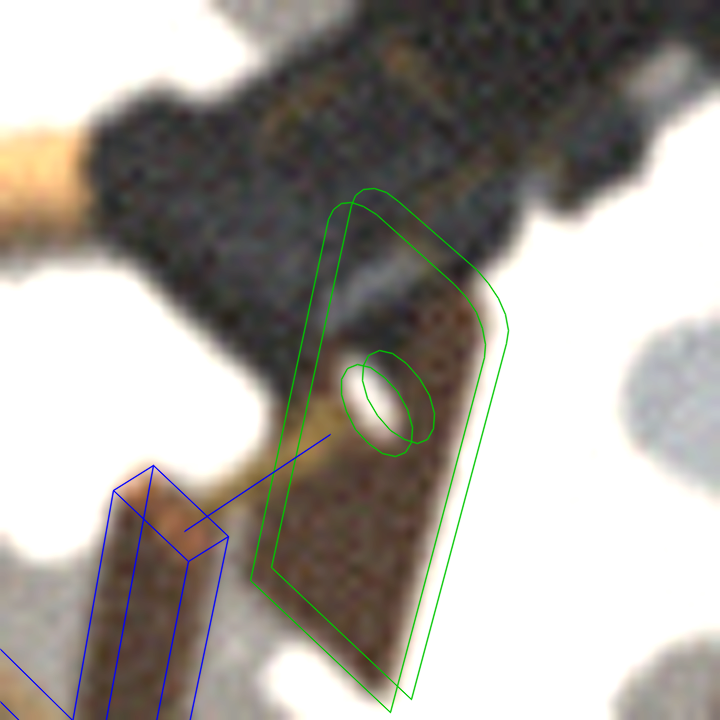

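Call:
{"method": "carry_out", "body": {"plan": [{"fingers":1,"rx":0,"ry":0,"dx":0.04,"dy":0.2,"dz":-0.02,"rz":0},{"fingers":1,"rx":0,"ry":0,"dx":0,"dy":0.2,"dz":0,"rz":0},{"fingers":1,"rx":0,"ry":0,"dx":0,"dy":0.15,"dz":0,"rz":0},{"fingers":1,"rx":0,"ry":0,"dx":0,"dy":0,"dz":0,"rz":0}]}}

```text
time_s: 22.42
tool_pos: [0.5794, 0.3026, 0.163]
tool_rot: [-180.0, -0.0, -8.0]
force: [-0.8, -1.1, -0.6]
grip_width: 0.0078
```

```bash
python3 peg.py v
```

```text
[ 0.5792  0.3034  0.1629 -7.9035] bay [ 0.2867 -0.002 ] 0.007349877819061926 [ 0.5 -0.5 -0.1] [ -63.4   25.3   44.4   88.4  -18.2   73.7 -114.6]
```

View pics/v4.png

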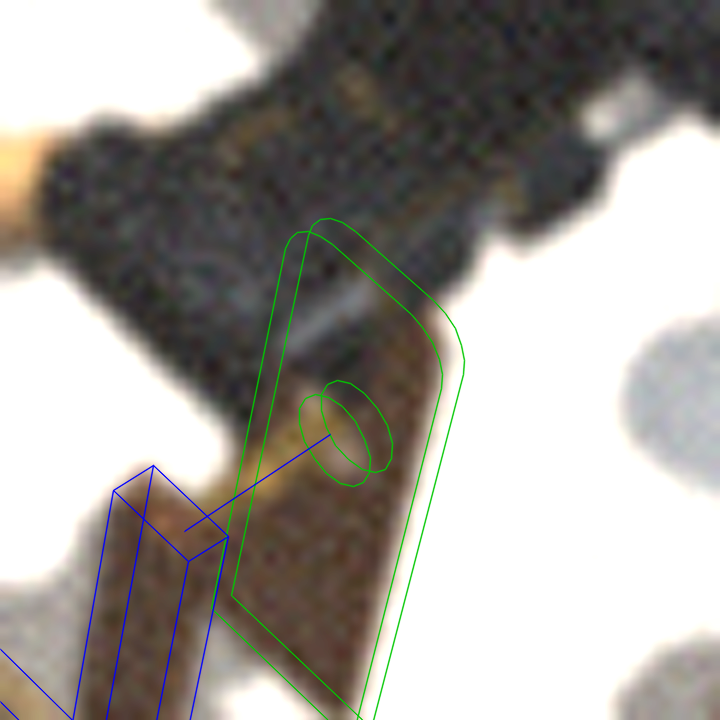

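Call:
{"method": "carry_out", "body": {"plan": [{"fingers":1,"rx":0,"ry":0,"dx":0,"dy":0.2,"dz":0,"rz":0},{"fingers":1,"rx":0,"ry":0,"dx":0,"dy":0.2,"dz":0,"rz":0},{"fingers":1,"rx":0,"ry":0,"dx":0,"dy":0,"dz":0,"rz":0}]}}

```text
time_s: 22.9
tool_pos: [0.5778, 0.2903, 0.163]
tool_rot: [180.0, -0.0, -8.0]
force: [0.3, 0.1, -0.6]
grip_width: 0.0076
```

Call:
{"method": "carry_out", "body": {"plan": [{"fingers":1,"rx":0,"ry":0,"dx":0,"dy":0.2,"dz":0,"rz":0},{"fingers":1,"rx":0,"ry":0,"dx":0,"dy":0.2,"dz":0,"rz":0},{"fingers":1,"rx":0,"ry":0,"dx":0,"dy":0,"dz":0,"rz":0}]}}

```text
time_s: 23.28
tool_pos: [0.5761, 0.2785, 0.163]
tool_rot: [180.0, -0.0, -8.0]
force: [-0.4, -0.1, -0.2]
grip_width: 0.0076
```

```bash
python3 peg.py w
```

```text
[ 0.576   0.2795  0.1629 -7.9148] bay [ 0.2627 -0.0021] 0.007874893900231432 [ 0.1 -0.5 -0.9] [ -63.    23.6   45.1   90.5  -17.2   73.  -113.2]
```

View pics/w4.png

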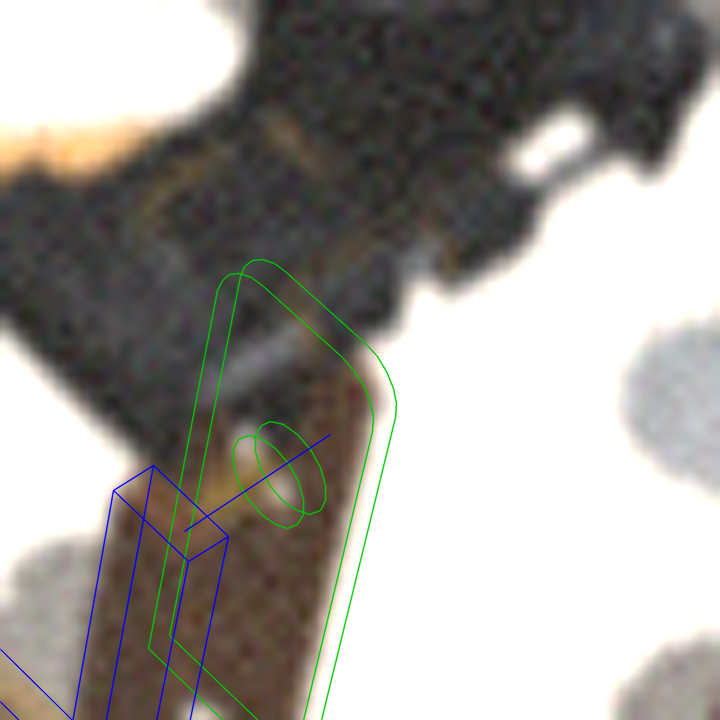

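View pics/w3.png

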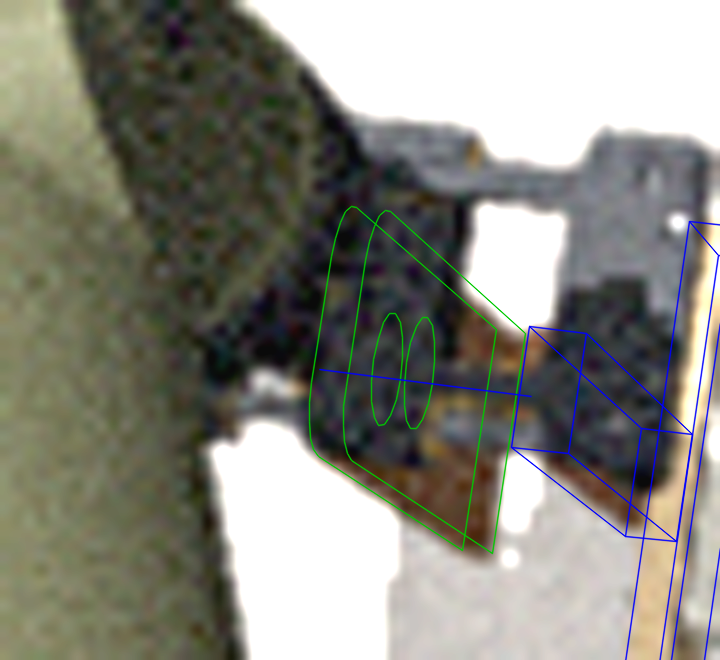

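Call:
{"method": "carry_out", "body": {"plan": [{"fingers":1,"rx":0,"ry":0,"dx":0,"dy":0,"dz":0.15,"rz":0},{"fingers":1,"rx":0,"ry":0,"dx":0,"dy":0,"dz":0.15,"rz":0},{"fingers":1,"rx":0,"ry":0,"dx":0,"dy":0,"dz":0,"rz":0}]}}

```text
time_s: 23.75
tool_pos: [0.5756, 0.2794, 0.1531]
tool_rot: [180.0, 0.0, -7.9]
force: [0.4, 0.2, -0.8]
grip_width: 0.0079
```

Call:
{"method": "carry_out", "body": {"plan": [{"fingers":1,"rx":0,"ry":0,"dx":0,"dy":0,"dz":0.05,"rz":0},{"fingers":1,"rx":0,"ry":0,"dx":0,"dy":0,"dz":0,"rz":0}]}}

```text
time_s: 24.0
tool_pos: [0.576, 0.2795, 0.1524]
tool_rot: [-180.0, -0.0, -7.9]
force: [-0.2, 0.7, -0.8]
grip_width: 0.0077
```

Call:
{"method": "carry_out", "body": {"plan": [{"fingers":1,"rx":0,"ry":0,"dx":0,"dy":0,"dz":0.03,"rz":0},{"fingers":1,"rx":0,"ry":0,"dx":0,"dy":0,"dz":0,"rz":0}]}}

```text
time_s: 24.25
tool_pos: [0.5762, 0.2795, 0.1521]
tool_rot: [-180.0, -0.0, -7.9]
force: [-1.1, -0.5, 3.0]
grip_width: 0.0081
```

Call:
{"method": "carry_out", "body": {"plan": [{"fingers":1,"rx":0,"ry":0,"dx":0,"dy":0,"dz":0.03,"rz":0},{"fingers":1,"rx":0,"ry":0,"dx":0,"dy":0,"dz":0,"rz":0}]}}

```text
time_s: 24.5
tool_pos: [0.5762, 0.2795, 0.1519]
tool_rot: [-179.9, -0.0, -7.9]
force: [-1.5, -0.4, 7.4]
grip_width: 0.0083
```

Call:
{"method": "carry_out", "body": {"plan": [{"fingers":1,"rx":0,"ry":0,"dx":0,"dy":0,"dz":-0.05,"rz":0},{"fingers":0.75,"rx":0,"ry":0,"dx":0,"dy":0,"dz":0,"rz":0},{"fingers":0.65,"rx":0,"ry":0,"dx":0,"dy":0,"dz":0,"rz":0},{"fingers":0.55,"rx":0,"ry":0,"dx":0,"dy":0,"dz":0,"rz":0},{"fingers":0.55,"rx":0,"ry":0,"dx":0,"dy":0,"dz":0,"rz":0},{"fingers":0.55,"rx":0,"ry":0,"dx":0,"dy":0,"dz":0,"rz":0}]}}

```text
time_s: 25.25
tool_pos: [0.576, 0.2795, 0.152]
tool_rot: [-180.0, -0.0, -7.9]
force: [-0.9, 0.0, -0.7]
grip_width: 0.0196
```

```bash
python3 peg.py x
```

```text
[ 0.576   0.2795  0.1521 -7.9087] bay [ 0.2626 -0.0021] 0.01954662253843059 [-0.2 -0.   0.5] [ -62.9   24.1   44.8   91.2  -17.6   72.  -112.9]
```

View pics/x4.png

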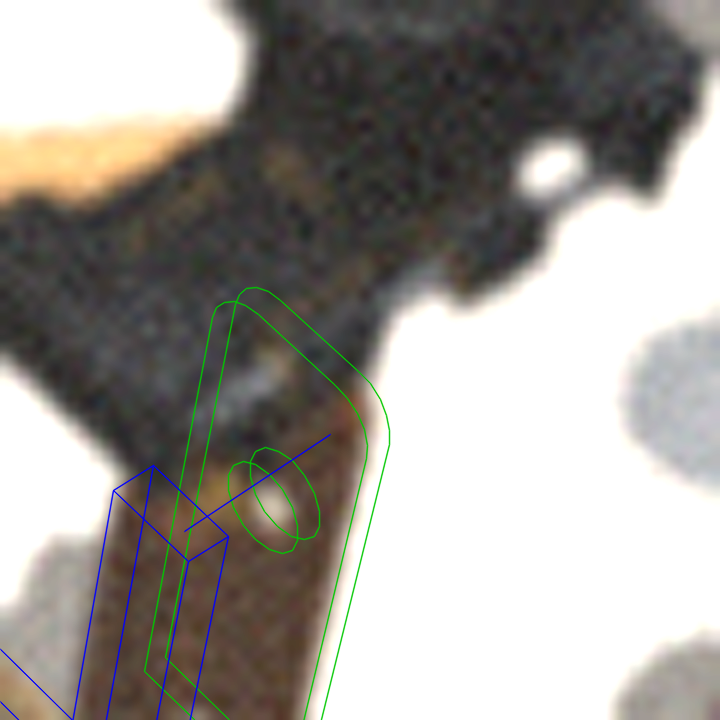

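Rib hangs on the peg with the fingers clear; now I'll lift straight up.

Call:
{"method": "carry_out", "body": {"plan": [{"fingers":0.55,"rx":0,"ry":0,"dx":0,"dy":0,"dz":-0.4,"rz":0},{"fingers":0.55,"rx":0,"ry":0,"dx":0,"dy":0,"dz":-0.6,"rz":0},{"fingers":0.55,"rx":0,"ry":0,"dx":0,"dy":0,"dz":-1,"rz":0},{"fingers":0.55,"rx":0,"ry":0,"dx":0,"dy":0,"dz":-1,"rz":0},{"fingers":0.55,"rx":0,"ry":0,"dx":0,"dy":0,"dz":-1,"rz":0},{"fingers":0.55,"rx":0,"ry":0,"dx":0,"dy":0,"dz":-0.5,"rz":0}]}}

```text
time_s: 26.1
tool_pos: [0.5769, 0.2795, 0.2903]
tool_rot: [-179.9, -0.2, -7.9]
force: [0.9, -0.7, -0.4]
grip_width: 0.0193
```

Run:
```python
from plan import *
rows(here(),[(.35,.48,.3,-8)],.55)
```

```text
[{"fingers":0.55,"rx":0,"ry":0,"dx":-0.76,"dy":-0.51,"dz":-0.03,"rz":0.0},{"fingers":0.55,"rx":0,"ry":0,"dx":-0.77,"dy":-0.51,"dz":-0.03,"rz":0.0},{"fingers":0.55,"rx":0,"ry":0,"dx":-0.76,"dy":-0.51,"dz":-0.03,"rz":0.0},{"fingers":0.55,"rx":0,"ry":0,"dx":-0.77,"dy":-0.51,"dz":-0.03,"rz":0.0},{"fingers":0.55,"rx":0,"ry":0,"dx":-0.76,"dy":-0.51,"dz":-0.03,"rz":0.0},{"fingers":0.55,"rx":0,"ry":0,"dx":-0.77,"dy":-0.5,"dz":-0.03,"rz":0.0},{"fingers":0.55,"rx":0,"ry":0,"dx":-0.76,"dy":-0.51,"dz":-0.03,"rz":0.0},{"fingers":0.55,"rx":0,"ry":0,"dx":-0.77,"dy":-0.5,"dz":-0.03,"rz":0.0},{"fingers":0.55,"rx":0,"ry":0,"dx":-0.76,"dy":-0.51,"dz":-0.03,"rz":0.0},{"fingers":0.55,"rx":0,"ry":0,"dx":-0.77,"dy":-0.5,"dz":-0.03,"rz":0.0},{"fingers":0.55,"rx":0,"ry":0,"dx":-0.76,"dy":-0.51,"dz":-0.02,"rz":0.01}]
11 end [ 0.3501  0.48    0.2999 -8.0205]
```

Call:
{"method": "carry_out", "body": {"plan": [{"fingers":0.55,"rx":0,"ry":0,"dx":-0.75,"dy":-0.5,"dz":0,"rz":-0.5},{"fingers":0.55,"rx":0,"ry":0,"dx":-0.7,"dy":-0.55,"dz":0,"rz":-0.5},{"fingers":0.55,"rx":0,"ry":0,"dx":-0.65,"dy":-0.6,"dz":0,"rz":-0.5},{"fingers":0.55,"rx":0,"ry":0,"dx":-0.6,"dy":-0.7,"dz":0,"rz":-0.5},{"fingers":0.55,"rx":0,"ry":0,"dx":-0.5,"dy":-0.75,"dz":0,"rz":-0.5},{"fingers":0.55,"rx":0,"ry":0,"dx":-0.45,"dy":-0.8,"dz":0,"rz":-0.5},{"fingers":0.55,"rx":0,"ry":0,"dx":-0.4,"dy":-0.8,"dz":0,"rz":-0.5},{"fingers":0.55,"rx":0,"ry":0,"dx":-0.3,"dy":-0.85,"dz":0,"rz":-0.5},{"fingers":0.55,"rx":0,"ry":0,"dx":0,"dy":0,"dz":0,"rz":0}]}}

```text
time_s: 27.22
tool_pos: [0.4131, 0.4278, 0.2868]
tool_rot: [-179.9, 0.0, 32.5]
force: [-0.3, 0.5, -0.1]
grip_width: 0.0194
```

Run:
```python
from ov import *
from plan import *
snap("y");o=sensors.get_obs();print(here(),o["force"].round(1),o["qpos"].round(1))
b=np.load("poses.npz")["bay"]
w=bw((.262,-.001));F=[w[0],w[1],b[2]]
M=[*bw((.15,0)),b[2]]
it=[(b,BAY,(255,0,0)),(F,ribpts(z0=22),(0,200,0)),(M,MO,(0,160,0))]
draw("y","top",it,(200,150,350,240),5,"y1",1.6);draw("y","scene",it,(260,120,420,250),5,"y2",1.6)
draw("y","scene",it,(350,125,410,195),8.5,"y3",1.6)
# bystander drift
for n in("top","scene"):
    d=cv2.absdiff(load("a",n)["color"],load("y",n)["color"]).max(2); cv2.imwrite(f"pics/diff_{n}.png",cv2.convertScaleAbs(d,alpha=2))
```

```text
[np.float64(0.41605405440564325), np.float64(0.4248504834469989), np.float64(0.2870312838444745), np.float64(32.114085006120376)] [ 0.1 -0.6 -0.3] [ -78.8   11.3   36.    86.8   -6.6   84.  -100.6]
```

View pics/y1.png

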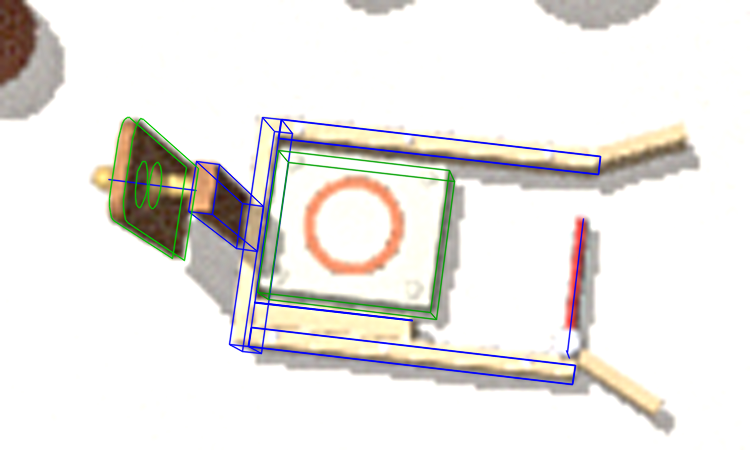

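View pics/y2.png

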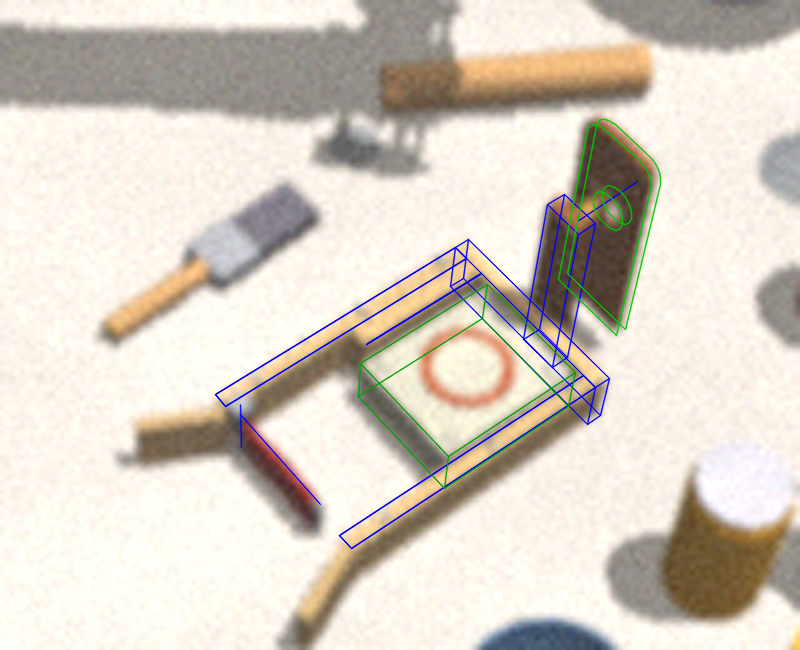

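View pics/diff_scene.png

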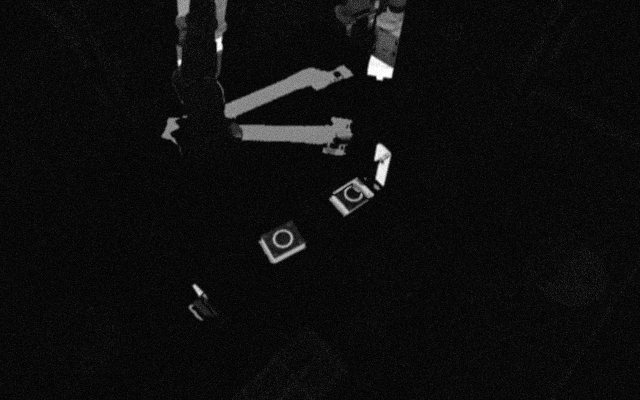

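View pics/y3.png

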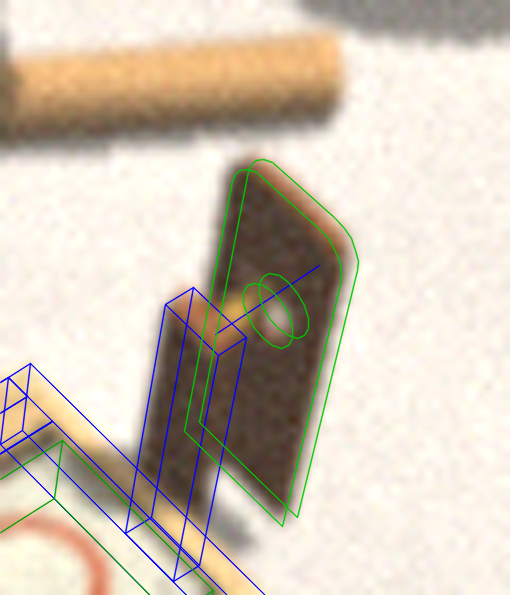

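```bash
python3 -c "
from cell import ticket,sensors
print(sensors.get_obs()['force'],sensors.get_obs()['time_s']); print(ticket.sign_off())"
```

```text
[ 0.1022702  -0.61964846 -0.3159752 ] 27.325
the job is handed in; nothing more can be done
None
```

I pushed the mould through the gate to the back stop, and the gate sprang shut behind it. I then hung the rib on the brass peg, let go and moved the arm clear. The job was handed in at 27.3 s of the 72 s allowed; signing off gives no verdict.

**Last checks**
- **Mould:** the pushing force rose to about 20 N where the back stop was expected, to within about 1 mm. In the final pictures the mould looks flat, square and near the middle line.
- **Gate:** in both camera views the gate lies straight across the mouth.
- **Rib:** lowering it, the rib met the peg where a seated rib should, with its hole's centre about 8 mm below the axis. After release it hangs upright and square, about 6 mm from the peg's middle.
- **Bystanders:** comparing the first and last scene pictures, only the mould, the rib and the arm had moved. I did not check this in the top view.
- **Robot:** at hand-in the tool read no meaningful outside force, and the arm was well away from everything.

**What disagreed:** the scene camera was off from the top view and the robot's own positions by about 1–2 pixels (a few mm). Because of that I judged the peg by the rib's position relative to it in the same picture, rather than by absolute coordinates.

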